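Push the tub out between the taps to the sink rim

ROBOT

A 6-joint arm with a two-finger parallel gripper is mounted at the origin on the work surface. World frame = base frame: x ahead of the robot, y to its left, z up, the work surface at z = 0. Lengths are in mm, angles in rad, forces in N, time in s.
With the tool pointing down it reaches from about 350 to 775 mm from the base axis. Payload 7.3 kg.
Tool frame: the origin (TCP) lies between the finger pads; the fingertips stand tcp_to_tips ahead of it and the grasp point (between the pads) lies 5 mm behind it (tcp_to_tips is the distance from the TCP to the fingertips, in mm); z points along the fingers, x is the direction in which the jaws open and shut, and the axes are right-handed (so a half turn about z gives the same grasp; the last joint's range is limited). The gripper opens to 92 mm and grips with 3 to 60 N. Pads are 19 mm wide; open, the fingers measure 130 mm over their backs; the gripper's body (75 mm by 190 mm) begins 47 mm behind the grasp point.
Start: joints at [-1.288, 0.342, 1.524, -0, 1.275, -0.146], TCP at [218.308, -477.478, 240.741] pointing down, gripper open.
Joint ranges: [-2.53, 2.53], [-0.77, 2.02], [0.04, 2.7], [-1, 4.14], [0.28, 2.66], [-3.11, 3.11]. Speed limits (rad/s): [2.57, 2.57, 3.14, 3.14, 3.14, 3.14].

INTERFACE

Orientations are given as [roll, pitch, yaw] about the fixed x, y, z axes, in that order (R = Rz(yaw) Ry(pitch) Rx(roll)).
In Python, from plant import * gives the robot as it stands.
- The arm moves only by the tool drive_tool, never from a script. Its argument "deltas" is a list of rows, each an object of numbers: "hand": the gripper's target within -1 to 1 (shut at 1, half-way at 0, fully open at -1); "tx", "ty", "tz": the shift along the tool's x, y, z each as a share of 4 cm, from -1 to 1; "wx", "wy", "wz": the turn, a rotation vector about the tool's x, y, z each as a share of 5 degrees, from -1 to 1. In form: [{"hand": .., "tx": .., "ty": .., "tz": .., "wx": .., "wy": .., "wz": ..}, ...]. A call has 1 to 20 rows; each row shifts and turns the commanded pose from where the row before left it, along the tool's axes as they then stand; what a row does not reach is not made up. A row lasts 1/12 s, in which the tool goes at most 41.7 mm and 7.16 degrees, less where a joint would pass 70% of its speed; a pose out of reach is approached as far as the arm can. A call with a number of a shift or a turn outside -1 to 1 is refused whole. A call with a gripper value outside its range is refused whole. The fingers move at their own pace and stop on an object; the grip force is fixed at half the most. Time passes only in rows, so rows that do not move let the fingers close. It gives the time, the measured TCP pose, the force and the opening at its end, in the units of the state.
- get_obs(): the state, without advancing time (a new reading comes with each control period).
- capture(name): name is "side" or "top"; returns the picture (400x640x3 uint8, red, green, blue); there is no depth.
- camera_model(name): a dict with "fx", "fy", "cx", "cy" (pixels), "D" ([k1, k2, p1, p2, k3] as OpenCV has them; the pictures are not rectified), "rvec" (rotation vector, rad) and "tvec" (3), from world to camera coordinates, as OpenCV has them. Camera axes: x right, y down, z forward; pixel columns grow to the right and rows downward; lengths in mm; the calibration is good to about 2 mm. A picture is of the moment at which its call begins. camera_model takes no time and is no camera call.
- close_job(): hands the job in, once; it reports no verdict.
The state is a dict: "time": time; "joint_positions": joint angles; "dq": joint speeds; "tau": joint torques, N m; "tool_pos": TCP position; "tcp_rot": TCP orientation; "contact_force": force on the tool from outside, world axes, zero at the start; "moment": the same for the moment, N m; "grip_width": finger opening in mm.
Only numpy, scipy, OpenCV 4.12 (cv2) and the standard library are available. Lean on these libraries where they do the work, as an engineer would, in place of code of your own. Each camera call takes 0.05 s, during which the arm holds its last target.

TASK

Somebody at the sink needs the small lidded plastic tub. Keeping it standing on the blue lip and never picking it up, push it clasp side first with your fingertips through the narrow gap between the two taps, and on until its clasp side rests flat against the raised rim of the sink. Leave the pot lid, the measuring cup, the ramekin and the spatula as they are.

Things in the scene. Friction and masses are not known exactly. Their poses are not given: they have to be found in the camera images.
- tub: Loose plastic tub, straight-sided with rounded upright corners: 90 mm long (its x), 80 wide (y), 60 high, about 0.35 kg, lid shut flush with the sides. Origin at the centre of its underside, z up. A small hinged clasp (30 mm wide, standing out 6 mm, 25 to 56 mm above the underside) is in the middle of its +x side, which roughly faces the sink rim (world +x) at the start. It slides on the lip.
- tub_clasp_side (a point): Point on the tub's flat clasp side (its +x side, 45 mm from the tub's centre), 9 mm above the underside, midway along the side, below the clasp. Axes as the tub's.
- taps: Two fixed steel pillar taps standing on the blue lip in a row along y; one body. Origin on the lip (z = 0) midway between them, in the middle of the gap; axes parallel to the world's. Each stands on a round foot flange of 25 mm radius, 6 mm high, below a body of 16 mm radius; the free gap between the two flanges is 88 mm. Nothing of the taps is higher than 80 mm; they do not move or turn.
- tap_left (a point): Foot of the left tap's upright axis, on the lip, 69 mm to +y of the middle of the gap. A straight tubular spout (19 mm across, its centre line about 48 mm above the lip) runs from the body 223 mm in +x, over the rim to the sink. The short lever on top points away from the gap, to 49 mm from the axis.
- tap_right (a point): The same for the right tap, 69 mm to -y of the middle of the gap. The free width between the two spouts is 119 mm.
- rim_face (a point): Point on the robot-facing face of the fixed raised rim that ends the blue lip before the sink: a straight kerb along the whole lip (world y), 18 mm high, 35 mm thick, its top worn to bare concrete, its face at right angles to world x. The point is at half its height, at y = 0; axes as the world's. The lip is flat, at z = 0.
- mat: Fixed hard silicone dish mat lying on the lip to the left (+y) of the taps, 260 mm (x) by 300 mm (y), 6 mm thick. Origin at the centre of its underside. Not part of the job.
- pot_lid: Steel pot lid, 160 mm across, 42 mm high with its black knob, on the mat. Origin at the centre of its underside. To be left alone.
- cup: Plastic measuring cup, 72 mm across at the rim, 58 mm high, with a flat handle reaching 118 mm in its -y at rim height, on the mat. Origin at the centre of its underside. To be left alone.
- spatula: Bamboo spatula, 255 mm long (its x), 52 mm wide at the blade (+x end), lying on the mat. Origin about mid-length, on its underside. To be left alone.
- ramekin: White ceramic ramekin, 84 mm across, 45 mm high, standing on the lip to the right (-y) of the tub. Origin at the centre of its underside. To be left alone.
Mind the look-alikes: they are no part of the job. Leave any green or red look-alike of the tub alone.

How it is judged (in metres and radians):
On the way:
1. the tub is between the two taps, standing on the lip (x of tub in the frame of taps between -0.025 and 0.025 m and y of tub in the frame of taps between -0.02 and 0.02 m and height (world z) of tub below 0.006 m), for 0.05 s.
At the end, for the whole second after the job is handed in: The tub stands upright and still on the lip beyond the gap, between the spouts (its centre within 30 mm of the gap's middle line), its clasp side within 6 mm of the rim's face and turned no more than 0.1 rad from it (x of tub_clasp_side in the frame of rim_face above -0.006 m and angle between the x axis of tub and the x axis of rim_face, either way round below 0.1 rad and y of tub in the frame of taps between -0.03 and 0.03 m and height (world z) of tub below 0.004 m and angle between tub's own z axis and vertical below 0.06 rad and linear speed of tub below 0.01 m/s); the robot touches nothing.
It fails at once if the tub is lifted or carried (height (world z) of tub above 0.01 m).
It fails at once if the tub is tipped (angle between tub's own z axis and vertical above 0.3 rad).
It fails at once if the pot lid, measuring cup, spatula or ramekin is shifted more than 20 mm (distance of any of pot_lid, cup, spatula, ramekin from where it was at the start of the episode above 0.02 m).
It also fails if it takes over 67 s, if anything falls off the work surface, if the arm or the gripper's body presses on something with over 40 N, if the wrist force passes 120 N, or if a joint passes its speed limit or range.

## Working session

There is one attempt and no reset: what is moved stays moved. The work goes in short steps, Python scripts to look and compute and a tool call to move; the robot and the scene stay as the last step left them, time stands still between calls to the robot, and variables do not carry over. Pictures are saved under pics/ and viewed, and the job is handed in when it is done.

Besides the shell and the picture viewer there is one more tool, called after "Request:" by a JSON object that holds its "op" and its "data". drive_tool: Moves the arm, as the interface text tells. Its arguments: {"type":"object","properties":{"deltas":{"type":"array","items":{"type":"object","properties":{"hand":{"type":"number"},"tx":{"type":"number"},"ty":{"type":"number"},"tz":{"type":"number"},"wx":{"type":"number"},"wy":{"type":"number"},"wz":{"type":"number"}}}}},"required":["deltas"]}

```bash
mkdir -p pics; ls
python3 - <<'E'
from plant import *
import cv2
o=get_obs(); print(o)
for n in("top","side"):
    im=capture(n); cv2.imwrite(f"pics/{n}0.png",im[:,:,::-1]); print(camera_model(n))
E
```

```text
pics
{'time': 0.0, 'joint_positions': array([-1.28798523e+00,  3.42716017e-01,  1.52501503e+00,  1.17990947e-05,
        1.27539755e+00, -1.46031403e-01]), 'dq': array([-0.00074705,  0.00034866, -0.00037608,  0.00129751, -0.00070834,
        0.00141494]), 'tau': array([-7.19100171e-05, -4.31237555e+01, -2.44226557e+01,  7.18872109e-02,
        5.59757254e-02, -1.17280642e-04]), 'tool_pos': array([ 218.20460133, -477.08295327,  240.0491238 ]), 'tcp_rot': array([-3.14135799e+00,  1.51795235e-03, -1.14195709e+00]), 'contact_force': array([-0.64264048, -0.74085245,  0.20893395]), 'moment': array([-0.00600903,  0.03352341, -0.02522832]), 'grip_width': 91.57668151328939}
{'fx': 511.68525505916625, 'fy': 511.68525505916625, 'cx': 316.07032212742916, 'cy': 207.14834898293574, 'D': array([-0.16298888,  0.        ,  0.        ,  0.        ,  0.        ]), 'rvec': array([ 2.23860649, -2.19300615,  0.06710333]), 'tvec': array([   2.3872579 ,  532.02825032, 1373.4350993 ])}
{'fx': 469.7345467903706, 'fy': 469.7345467903706, 'cx': 315.6601400161344, 'cy': 198.96401639452975, 'D': array([-0.11242465,  0.        ,  0.        ,  0.        ,  0.        ]), 'rvec': array([ 0.48022134, -2.78051637,  1.06073288]), 'tvec': array([ 516.24952699,  118.5915096 , 1209.91503816])}
```

View pics/top0.png

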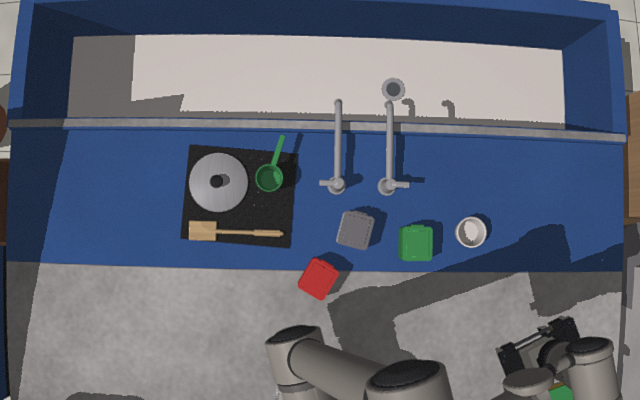

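View pics/side0.png

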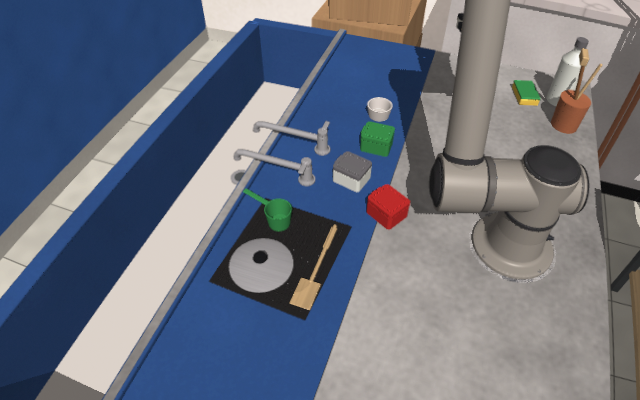

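Tub candidates in the top view are the grey-lidded one (355,230), a green one (416,243) and a red one (319,279). The tub is the grey one, since the green and red ones are look-alikes. In the side view the grey one is at (352,171). The taps are at (337,186) and (387,186) in the top view. I'll check a close crop next.

```bash
cat > h.py <<'E'
import cv2,numpy as np
from plant import *
def crop(name,src,x0,y0,w,h,s):
    im=cv2.imread(src)[y0:y0+h,x0:x0+w]; im=cv2.resize(im,None,fx=s,fy=s,interpolation=cv2.INTER_CUBIC)
    for k in range(0,w,20): cv2.putText(im,str(x0+k),(k*s,10),0,.35,(0,255,255),1); cv2.line(im,(k*s,12),(k*s,18),(0,255,255),1)
    for k in range(0,h,20): cv2.putText(im,str(y0+k),(0,k*s+4),0,.35,(0,255,255),1)
    cv2.imwrite(name,im)
def back(n,uv,z):
    m=camera_model(n);K=np.array([[m['fx'],0,m['cx']],[0,m['fy'],m['cy']],[0,0,1]])
    p=cv2.undistortPoints(np.array(uv,float).reshape(-1,1,2),K,m['D']).reshape(-1,2)
    R=cv2.Rodrigues(m['rvec'])[0];t=m['tvec'];C=-R.T@t
    d=np.c_[p,np.ones(len(p))]@R
    s=(np.asarray(z)-C[2])/d[:,2]
    return C+d*s.reshape(-1,1)
def proj(n,P):
    m=camera_model(n);K=np.array([[m['fx'],0,m['cx']],[0,m['fy'],m['cy']],[0,0,1]])
    return cv2.projectPoints(np.array(P,float).reshape(-1,1,3),m['rvec'],m['tvec'],K,m['D'])[0].reshape(-1,2)
E
python3 - <<'E'
from h import *
crop("pics/top0c.png","pics/top0.png",300,80,130,190-50+0,6) if 0 else crop("pics/top0c.png","pics/top0.png",310,165,130,100,6)
crop("pics/side0c.png","pics/side0.png",280,110,130,100,6)
crop("pics/top0r.png","pics/top0.png",320,90,100,60,6)
E
```

```text
(no output)
```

View pics/top0c.png

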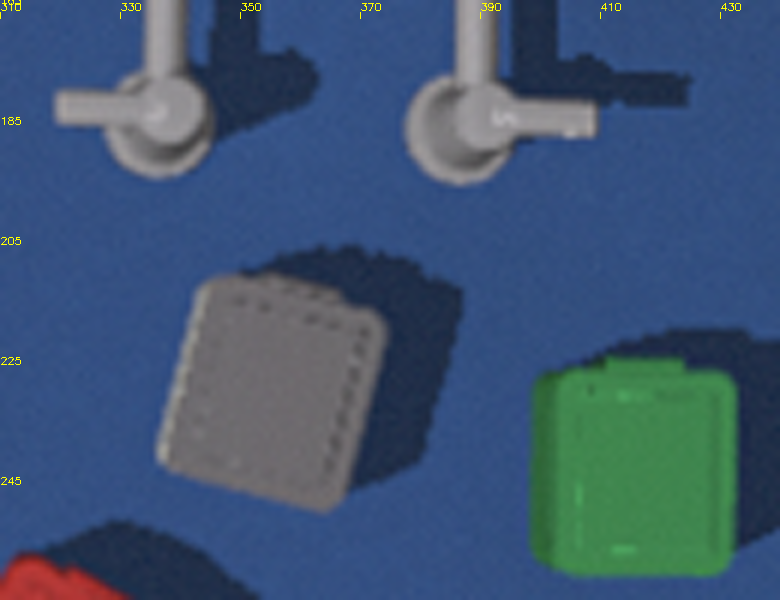

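View pics/side0c.png

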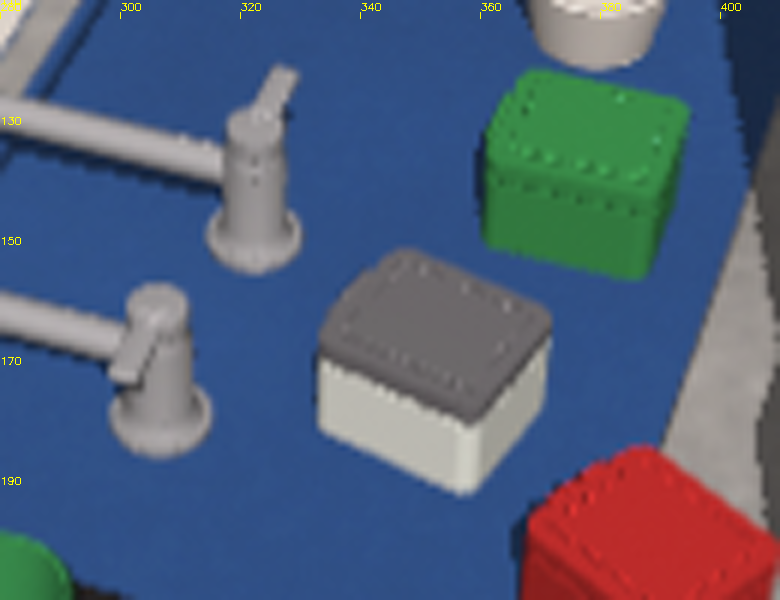

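View pics/top0r.png

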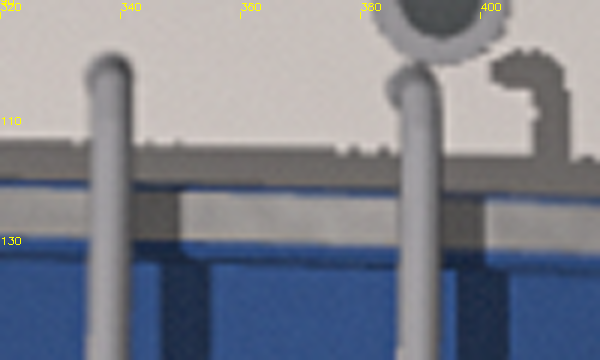

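Run:
```python
from h import *
T=lambda l:[(310+x/6,165+y/6) for x,y in l]
S=lambda l:[(280+x/6,110+y/6) for x,y in l]
print("flanges top",back("top",T([(160,124),(460,130)]),3))
print("flanges side",back("side",S([(160,413),(254,232)]),5))
c=back("top",T([(155,468),(342,517),(390,308),(200,272)]),60);print(c,c.mean(0)); 
for i in range(4):
    e=c[(i+1)%4]-c[i];print(np.hypot(*e[:2]),np.degrees(np.arctan2(e[1],e[0])))
c=back("side",S([(315,350),(472,428),(556,315),(405,242)]),60);print(c,c.mean(0))
for i in range(4):
    e=c[(i+1)%4]-c[i];print(np.hypot(*e[:2]),np.degrees(np.arctan2(e[1],e[0])))
R=lambda l:[(320+x/6,90+y/6) for x,y in l]
print("rim base",back("top",R([(50,255),(300,262),(580,270)]),0),"rim top near edge",back("top",R([(50,235),(250,243),(560,253)]),18))
print("spouts",back("top",R([(108,260),(420,270)]),48))
for u in [(416,243),(319,279)]: print(back("top",[u],60))
print("lip edge",back("top",[(200,264),(400,271)],0), "ramekin",back("top",[(471,231)],45))
print(proj("top",[[0,0,0]]))
```

```text
flanges top [[ 591.7865564   -41.73219949    3.        ]
 [ 592.24421857 -178.96347917    3.        ]]
flanges side [[ 590.11297736  -38.97589537    5.        ]
 [ 589.94565568 -177.27219338    5.        ]]
[[ 437.81998286  -38.70959079   60.        ]
 [ 417.95416281 -120.61963972   60.        ]
 [ 509.27548863 -140.002496     60.        ]
 [ 523.25019955  -56.65985925   60.        ]] [472.07495846 -88.99789644  60.        ]
84.28467786704356 -103.63283403760548
93.35566221497957 -11.983136421286064
84.50613968437762 80.48131852029898
87.2956703487895 168.13384705353758
[[ 516.43947816  -51.66349229   60.        ]
 [ 433.13011837  -27.43683997   60.        ]
 [ 416.31374488 -112.18124702   60.        ]
 [ 498.75729591 -137.20565251   60.        ]] [466.16015933 -82.12180795  60.        ]
86.76047551420567 163.78538502781626
86.39678779992484 -101.22376360842478
86.15776213795702 -16.884817804717688
87.35056236131287 78.32103375229636
rim base [[ 737.97709721  -16.44669724    0.        ]
 [ 737.93593799 -131.47420075    0.        ]
 [ 738.37475999 -262.06590874    0.        ]] rim top near edge [[ 743.82998385  -15.44982315   18.        ]
 [ 742.68342992 -106.25581117   18.        ]
 [ 742.61030022 -248.73292629   18.        ]]
spouts [[ 727.6071627   -39.93741007   48.        ]
 [ 727.17933345 -179.0601238    48.        ]]
[[ 441.31227558 -249.99431687   60.        ]]
[[343.39620357   3.22149512  60.        ]]
lip edge [[ 370.68161345  326.07232435    0.        ]
 [ 362.0556625  -220.34779331    0.        ]] ramekin [[ 475.14515419 -404.09705144   45.        ]]
[[316.93796319 400.51227438]]
```

```bash
cat >> h.py <<'E'
from scipy.optimize import minimize
def rr():
    P=[]
    for sx,sy,a0 in((1,1,0),(-1,1,90),(-1,-1,180),(1,-1,270)):
        for a in np.radians(np.linspace(a0,a0+90,6)): P.append((sx*35+10*np.cos(a),sy*30+10*np.sin(a)))
    return np.array(P)
RR=rr()
BODY=np.r_[np.c_[RR,np.zeros(len(RR))],np.c_[RR,60*np.ones(len(RR))]]
CL=np.array([(x,y,z) for x in(45,51) for y in(-15,15) for z in(25,56)],float)
def tubmask(im,box):
    hsv=cv2.cvtColor(im,cv2.COLOR_RGB2HSV); m=((hsv[...,1]<70)&(hsv[...,2]>60)).astype(np.uint8)
    o=np.zeros_like(m);x0,y0,x1,y1=box;o[y0:y1,x0:x1]=m[y0:y1,x0:x1]
    n,l,s,_=cv2.connectedComponentsWithStats(o);k=1+np.argmax(s[1:,4]);return (l==k).astype(np.float32)
def render(n,p):
    c,s=np.cos(p[2]),np.sin(p[2]);R=np.array([[c,-s,0],[s,c,0],[0,0,1]])
    im=np.zeros((400,640),np.uint8); im8=None
    big=np.zeros((1600,2560),np.uint8)
    for B in(BODY,CL):
        q=proj(n,B@R.T+[p[0],p[1],0]); h=cv2.convexHull(((q+.5)*4*16).astype(np.int32))
        cv2.fillConvexPoly(big,h,255,shift=4)
    return cv2.resize(big,(640,400),interpolation=cv2.INTER_AREA)/255.
def fit(ims,boxes,p0,names):
    M={n:tubmask(ims[n],boxes[n]) for n in names}
    sc=np.array([1,1,.02])
    f=lambda v:sum(np.abs(render(n,v*sc)-M[n]).sum() for n in names)
    r=minimize(f,np.array(p0)/sc,method='Nelder-Mead',options=dict(initial_simplex=np.array(p0)/sc+np.array([[0,0,0],[8,0,0],[0,8,0],[0,0,5]]),xatol=.05,fatol=.3,maxiter=200))
    return r.x*sc,r.fun,{n:M[n].sum() for n in names}
E
python3 - <<'E'
from h import *
import plant; print([k for k in dir(plant) if k[0]!='_'])
try: print(plant.tcp_to_tips)
except Exception as e: print(e)
ims={n:cv2.imread(f"pics/{n}0.png")[:,:,::-1].copy() for n in("top","side")}
bx=dict(top=(330,203,385,255),side=(325,145,378,195))
for ns in(["top"],["side"],["top","side"]): print(ns,fit(ims,bx,(469,-86,-.22),ns))
E
```

```text
['Unreachable', 'camera_model', 'capture', 'close_job', 'get_obs', 'tcp_to_tips']
14.0
['top'] (array([ 4.73024512e+02, -8.97247411e+01, -2.43749745e-01]), np.float64(37.35686274509804), {'top': np.float32(1148.0)})
['side'] (array([ 4.70225930e+02, -8.94596642e+01, -2.31770089e-01]), np.float64(44.41960784313726), {'side': np.float32(1159.0)})
['top', 'side'] (array([ 4.71947579e+02, -8.97291655e+01, -2.46438510e-01]), np.float64(112.2705882352941), {'top': np.float32(1148.0), 'side': np.float32(1159.0)})
```

The crop confirms the grey-lidded tub (355,230), with its clasp at top-view (357,214) facing the taps. From the model fit, the tub is at about (471.5,-89.6) with yaw -0.24. The gap's middle is at (591,-109) and the rim is near x=740. I'll turn and close the hand first, then cross at height.

Request:
{"op": "drive_tool", "data": {"deltas": [{"hand":1,"wz":0.98},{"hand":1,"wz":0.98},{"hand":1,"wz":0.98},{"hand":1,"wz":0.98},{"hand":1,"wz":0.98},{"hand":1}]}}

```text
invalid input
```

Request:
{"op": "drive_tool", "data": {"deltas": [{"hand":1,"tx":-0.75,"ty":-0.42},{"hand":1,"tx":-0.75,"ty":-0.42},{"hand":1,"tx":-0.75,"ty":-0.42},{"hand":1,"tx":-0.75,"ty":-0.42},{"hand":1,"tx":-0.75,"ty":-0.42},{"hand":1,"tx":-0.75,"ty":-0.42},{"hand":1,"tx":-0.75,"ty":-0.42},{"hand":1,"tx":-0.75,"ty":-0.42},{"hand":1,"tx":-0.75,"ty":-0.42},{"hand":1,"tx":-0.75,"ty":-0.42},{"hand":1,"tx":-0.75,"ty":-0.42},{"hand":1,"tx":-0.75,"ty":-0.42},{"hand":1,"tx":-0.75,"ty":-0.42},{"hand":1,"tx":-0.75,"ty":-0.42},{"hand":1,"tx":-0.75,"ty":-0.42},{"hand":1}]}}

```text
invalid input
```

Request:
{"op": "drive_tool", "data": {"deltas": [{"hand":1,"tx":0,"ty":0,"tz":0,"wx":0,"wy":0,"wz":0.98},{"hand":1,"tx":0,"ty":0,"tz":0,"wx":0,"wy":0,"wz":0.98},{"hand":1,"tx":0,"ty":0,"tz":0,"wx":0,"wy":0,"wz":0.98},{"hand":1,"tx":0,"ty":0,"tz":0,"wx":0,"wy":0,"wz":0.98},{"hand":1,"tx":0,"ty":0,"tz":0,"wx":0,"wy":0,"wz":0.98},{"hand":1,"tx":0,"ty":0,"tz":0,"wx":0,"wy":0,"wz":0}]}}

```text
time: 0.6
tool_pos: [218.2, -477.3, 240.4]
tcp_rot: [3.141, 0.001, -1.573]
contact_force: [-0.2, 0.4, -0.1]
grip_width: 56.3
```

Request:
{"op": "drive_tool", "data": {"deltas": [{"hand":1,"tx":-0.745,"ty":-0.394,"tz":0,"wx":0,"wy":0,"wz":0},{"hand":1,"tx":-0.745,"ty":-0.394,"tz":0,"wx":0,"wy":0,"wz":0},{"hand":1,"tx":-0.745,"ty":-0.394,"tz":0,"wx":0,"wy":0,"wz":0},{"hand":1,"tx":-0.745,"ty":-0.394,"tz":0,"wx":0,"wy":0,"wz":0},{"hand":1,"tx":-0.745,"ty":-0.394,"tz":0,"wx":0,"wy":0,"wz":0},{"hand":1,"tx":-0.745,"ty":-0.394,"tz":0,"wx":0,"wy":0,"wz":0},{"hand":1,"tx":-0.745,"ty":-0.394,"tz":0,"wx":0,"wy":0,"wz":0},{"hand":1,"tx":-0.745,"ty":-0.394,"tz":0,"wx":0,"wy":0,"wz":0},{"hand":1,"tx":-0.745,"ty":-0.394,"tz":0,"wx":0,"wy":0,"wz":0},{"hand":1,"tx":-0.745,"ty":-0.394,"tz":0,"wx":0,"wy":0,"wz":0},{"hand":1,"tx":-0.745,"ty":-0.394,"tz":0,"wx":0,"wy":0,"wz":0},{"hand":1,"tx":-0.745,"ty":-0.394,"tz":0,"wx":0,"wy":0,"wz":0},{"hand":1,"tx":-0.745,"ty":-0.394,"tz":0,"wx":0,"wy":0,"wz":0},{"hand":1,"tx":-0.745,"ty":-0.394,"tz":0,"wx":0,"wy":0,"wz":0},{"hand":1,"tx":-0.745,"ty":-0.394,"tz":0,"wx":0,"wy":0,"wz":0},{"hand":1,"tx":-0.745,"ty":-0.394,"tz":0,"wx":0,"wy":0,"wz":0},{"hand":1,"tx":0,"ty":0,"tz":0,"wx":0,"wy":0,"wz":0},{"hand":1,"tx":0,"ty":0,"tz":0,"wx":0,"wy":0,"wz":0}]}}

```text
time: 2.1
tool_pos: [470.0, 1.0, 240.3]
tcp_rot: [3.141, -0.0, -1.564]
contact_force: [0.3, -0.6, 0.4]
grip_width: 0.2
```

Request:
{"op": "drive_tool", "data": {"deltas": [{"hand":1,"tx":0,"ty":0,"tz":0.7,"wx":0,"wy":0,"wz":0},{"hand":1,"tx":0,"ty":0,"tz":0.7,"wx":0,"wy":0,"wz":0},{"hand":1,"tx":0,"ty":0,"tz":0.7,"wx":0,"wy":0,"wz":0},{"hand":1,"tx":0,"ty":0,"tz":0.7,"wx":0,"wy":0,"wz":0},{"hand":1,"tx":0,"ty":0,"tz":0.7,"wx":0,"wy":0,"wz":0},{"hand":1,"tx":0,"ty":0,"tz":0.7,"wx":0,"wy":0,"wz":0},{"hand":1,"tx":0,"ty":0,"tz":0.7,"wx":0,"wy":0,"wz":0},{"hand":1,"tx":0,"ty":0,"tz":0,"wx":0,"wy":0,"wz":0}]}}

```text
time: 2.77
tool_pos: [466.2, -1.1, 40.7]
tcp_rot: [3.132, 0.001, -1.57]
contact_force: [-0.9, -0.1, -0.0]
grip_width: 0.9
```

Run:
```python
from h import *
for n in("top","side"): cv2.imwrite(f"pics/{n}1.png",capture(n)[:,:,::-1])
crop("pics/side1c.png","pics/side1.png",270,90,130,100,6)
```

```text
(no output)
```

View pics/side1c.png

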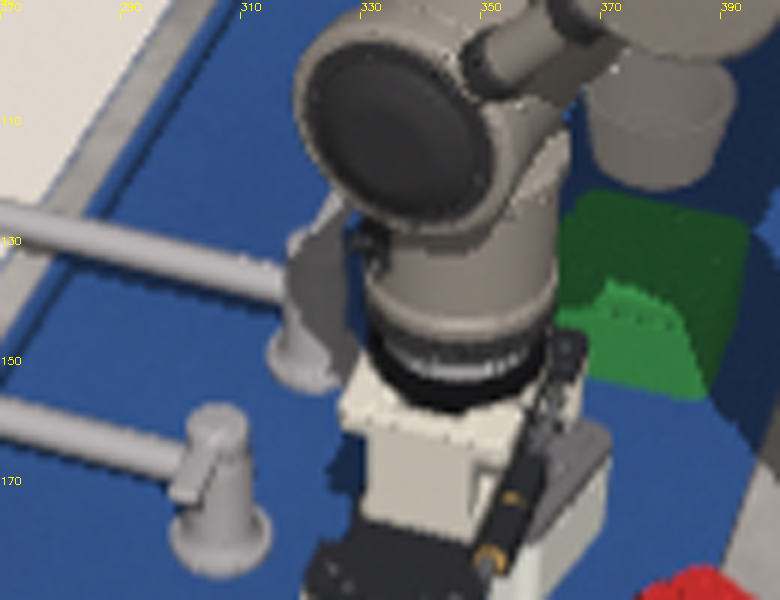

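View pics/top1.png

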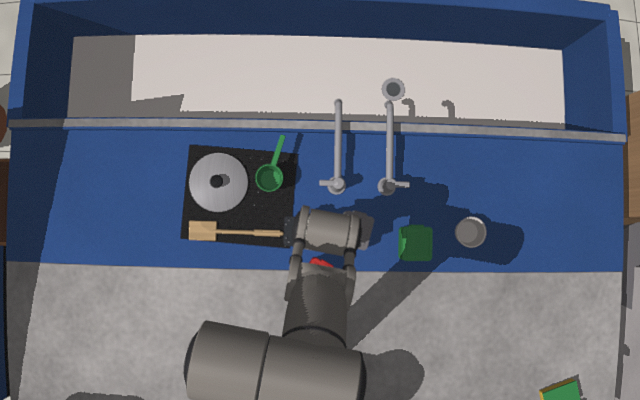

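The hand is down left of the tub and clear of everything. The tub is mostly hidden behind the gripper at side view (350,165). I'll push it sideways gently.

Request:
{"op": "drive_tool", "data": {"deltas": [{"hand":1,"tx":0.2,"ty":-0.08,"tz":0,"wx":0,"wy":0,"wz":0},{"hand":1,"tx":0.2,"ty":0,"tz":0,"wx":0,"wy":0,"wz":0},{"hand":1,"tx":0.1,"ty":0,"tz":0,"wx":0,"wy":0,"wz":0},{"hand":1,"tx":0.1,"ty":0,"tz":0,"wx":0,"wy":0,"wz":0},{"hand":1,"tx":0.1,"ty":0,"tz":0,"wx":0,"wy":0,"wz":0},{"hand":1,"tx":0.1,"ty":0,"tz":0,"wx":0,"wy":0,"wz":0}]}}

```text
time: 3.37
tool_pos: [473.2, -32.7, 45.1]
tcp_rot: [-3.141, 0.0, -1.57]
contact_force: [-0.8, 3.0, 2.3]
grip_width: 0.3
```

Request:
{"op": "drive_tool", "data": {"deltas": [{"hand":1,"tx":0.08,"ty":0,"tz":0,"wx":0,"wy":0,"wz":0},{"hand":1,"tx":0.08,"ty":0,"tz":0,"wx":0,"wy":0,"wz":0},{"hand":1,"tx":0.08,"ty":0,"tz":0,"wx":0,"wy":0,"wz":0},{"hand":1,"tx":0,"ty":0,"tz":0,"wx":0,"wy":0,"wz":0}]}}

```text
time: 3.7
tool_pos: [473.2, -42.4, 44.7]
tcp_rot: [-3.142, -0.0, -1.57]
contact_force: [0.2, 0.6, 0.5]
grip_width: 0.3
```

Run:
```python
from h import *
print(get_obs())
for n in("top","side"): cv2.imwrite(f"pics/{n}2.png",capture(n)[:,:,::-1])
crop("pics/side2c.png","pics/side2.png",290,90,130,100,6)
```

```text
{'time': 3.7, 'joint_positions': array([-2.50773361e-01,  5.17738084e-01,  1.89430759e+00, -3.67001331e-04,
        7.29392689e-01,  1.31918107e+00]), 'dq': array([ 0.00630145,  0.00201928,  0.00191365, -0.00382977, -0.00423557,
        0.01189809]), 'tau': array([ -0.43025116, -42.80669689, -15.43889523,  -0.0834007 ,
        -0.13919442,  -0.10111978]), 'tool_pos': array([473.19713736, -42.42683407,  44.70028629]), 'tcp_rot': array([-3.14150415e+00, -2.75321865e-04, -1.56968084e+00]), 'contact_force': array([0.1848061 , 0.55198799, 0.49797927]), 'moment': array([ 0.08474357,  0.00954827, -0.01765593]), 'grip_width': 0.27660333094149353}
```

View pics/side2c.png

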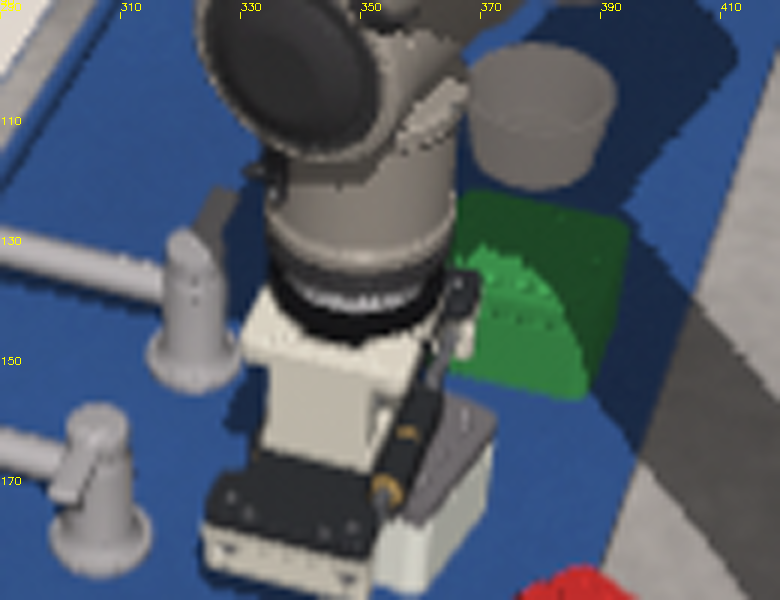

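Run:
```python
from h import *
S=lambda l:[(290+x/6,90+y/6) for x,y in l]
c=back("side",S([(438,516),(495,425)]),60);e=c[0]-c[1];print(c,np.degrees(np.arctan2(e[1],e[0]))-90)
c=back("side",S([(432,575),(484,503)]),2);e=c[0]-c[1];print(c,np.degrees(np.arctan2(e[1],e[0]))-90)
```

```text
[[ 427.54432596  -51.1039553    60.        ]
 [ 418.54169134 -118.66577957   60.        ]] -7.58997001605681
[[ 431.25885827  -68.36245106    2.        ]
 [ 420.5036906  -123.8138802     2.        ]] -10.976602283437614
```

Request:
{"op": "drive_tool", "data": {"deltas": [{"hand":1,"tx":0.08,"ty":0,"tz":0,"wx":0,"wy":0,"wz":0},{"hand":1,"tx":0.08,"ty":0,"tz":0,"wx":0,"wy":0,"wz":0},{"hand":1,"tx":0.04,"ty":0,"tz":0,"wx":0,"wy":0,"wz":0},{"hand":1,"tx":0,"ty":0,"tz":0,"wx":0,"wy":0,"wz":0},{"hand":1,"tx":-0.3,"ty":0,"tz":0,"wx":0,"wy":0,"wz":0},{"hand":1,"tx":-0.4,"ty":0,"tz":0,"wx":0,"wy":0,"wz":0},{"hand":1,"tx":0,"ty":0,"tz":-1,"wx":0,"wy":0,"wz":0},{"hand":1,"tx":0,"ty":0,"tz":-1,"wx":0,"wy":0,"wz":0},{"hand":1,"tx":0,"ty":0.5,"tz":-0.8,"wx":0,"wy":0,"wz":0},{"hand":1,"tx":0,"ty":0.9,"tz":0,"wx":0,"wy":0,"wz":0},{"hand":1,"tx":0,"ty":0.9,"tz":0,"wx":0,"wy":0,"wz":0},{"hand":1,"tx":0,"ty":0,"tz":0,"wx":0,"wy":0,"wz":0}]}}

```text
time: 4.8
tool_pos: [374.1, -20.2, 156.0]
tcp_rot: [3.135, 0.001, -1.569]
contact_force: [-0.4, 0.7, -0.5]
grip_width: 0.3
```

Run:
```python
from h import *
for n in("top","side"): cv2.imwrite(f"pics/{n}3.png",capture(n)[:,:,::-1])
crop("pics/side3c.png","pics/side3.png",270,90,130,100,6)
crop("pics/top3c.png","pics/top3.png",310,165,130,100,6)
```

```text
(no output)
```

View pics/side3c.png

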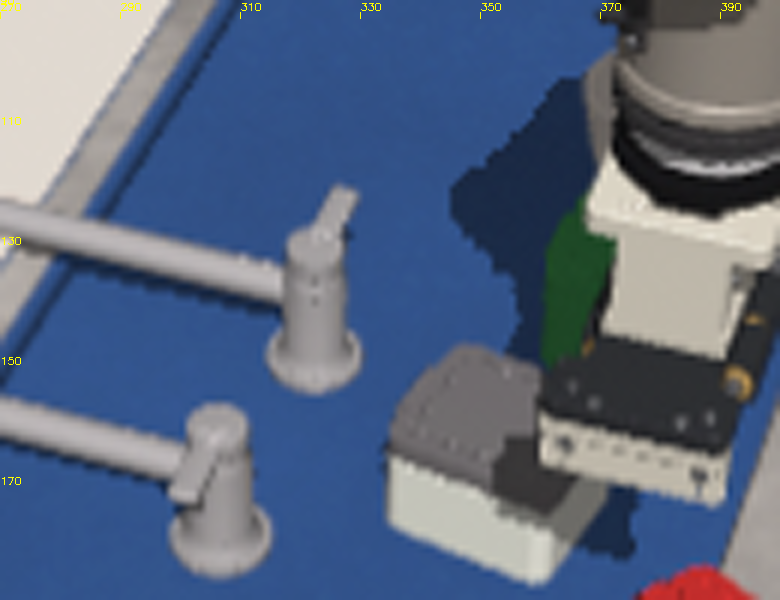

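View pics/top3c.png

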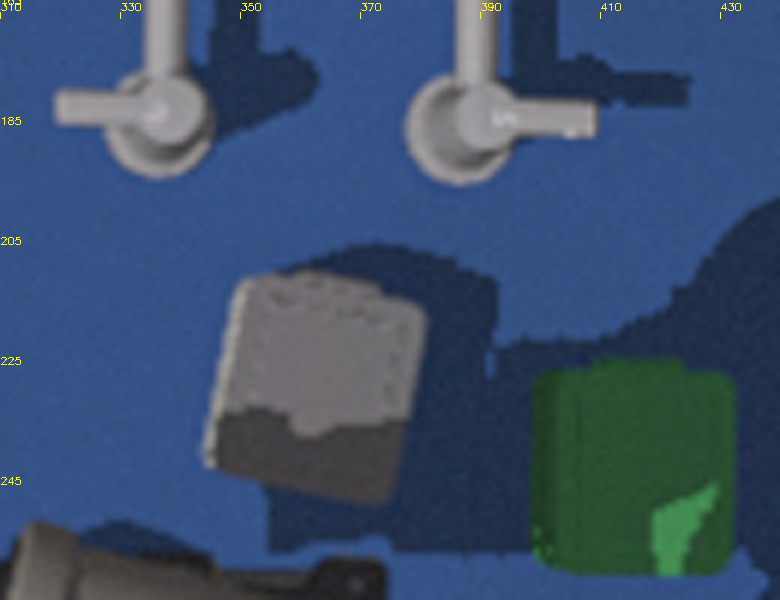

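Run:
```python
from h import *
ims={n:cv2.imread(f"pics/{n}3.png")[:,:,::-1].copy() for n in("top",)}
print(fit(ims,dict(top=(340,205,385,251)),(472,-105,-.15),["top"]))
```

```text
(array([ 4.75366020e+02, -1.08524977e+02, -1.91072730e-01]), np.float64(40.49019607843137), {'top': np.float32(1143.0)})
```

The top view shows the tub at (360,233) with its clasp at (362,213). Its fitted pose is (475,-108.5), yaw -0.19, so it is now laterally in line with the gap. Next I'll place spread fingers behind it.

Request:
{"op": "drive_tool", "data": {"deltas": [{"hand":0.2,"tx":0.74,"ty":-0.1,"tz":0,"wx":0,"wy":0,"wz":0},{"hand":0.2,"tx":0.74,"ty":-0.1,"tz":0,"wx":0,"wy":0,"wz":0},{"hand":0.2,"tx":0.74,"ty":-0.1,"tz":0,"wx":0,"wy":0,"wz":0},{"hand":0.2,"tx":0,"ty":0,"tz":0.7,"wx":0,"wy":0,"wz":0},{"hand":0.2,"tx":0,"ty":0,"tz":0.7,"wx":0,"wy":0,"wz":0},{"hand":0.2,"tx":0,"ty":0,"tz":0.7,"wx":0,"wy":0,"wz":0},{"hand":0.2,"tx":0,"ty":0,"tz":0.65,"wx":0,"wy":0,"wz":0},{"hand":0.2,"tx":0,"ty":0,"tz":0,"wx":0,"wy":0,"wz":0},{"hand":0.2,"tx":0,"ty":0,"tz":0,"wx":0,"wy":0,"wz":0}]}}

```text
time: 5.65
tool_pos: [393.6, -110.7, 46.0]
tcp_rot: [3.139, 0.001, -1.569]
contact_force: [-0.5, -0.7, 1.1]
grip_width: 36.7
```

Run:
```python
from h import *
print(get_obs()['tool_pos'])
for n in("top","side"): cv2.imwrite(f"pics/{n}4.png",capture(n)[:,:,::-1])
crop("pics/side4c.png","pics/side4.png",270,90,130,100,6)
crop("pics/top4c.png","pics/top4.png",310,165,130,100,6)
ims={n:cv2.imread(f"pics/{n}4.png")[:,:,::-1].copy() for n in("top",)}
print(fit(ims,dict(top=(340,205,385,251)),(472,-105,-.15),["top"]))
```

```text
[ 393.55716953 -110.69429375   45.96092015]
(array([ 4.74280538e+02, -1.08701022e+02, -1.79049147e-01]), np.float64(147.2705882352941), {'top': np.float32(1197.0)})
```

View pics/side4c.png

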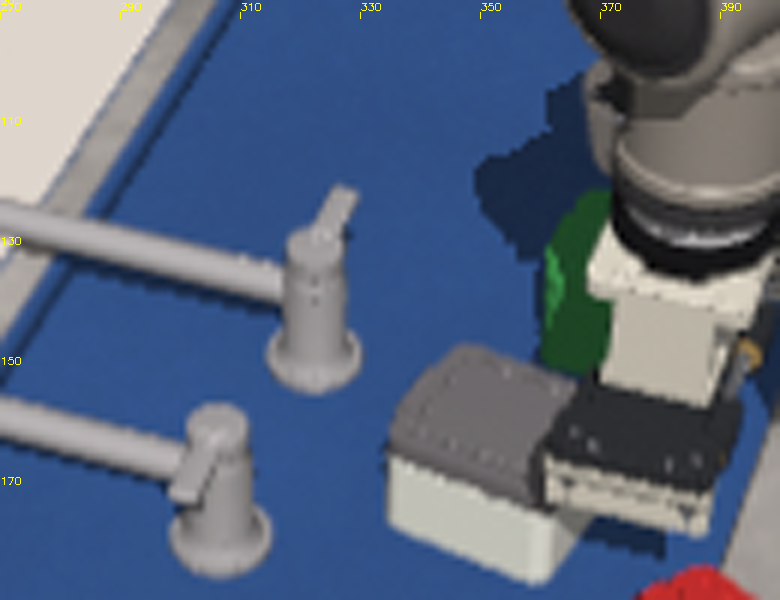

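View pics/top4c.png

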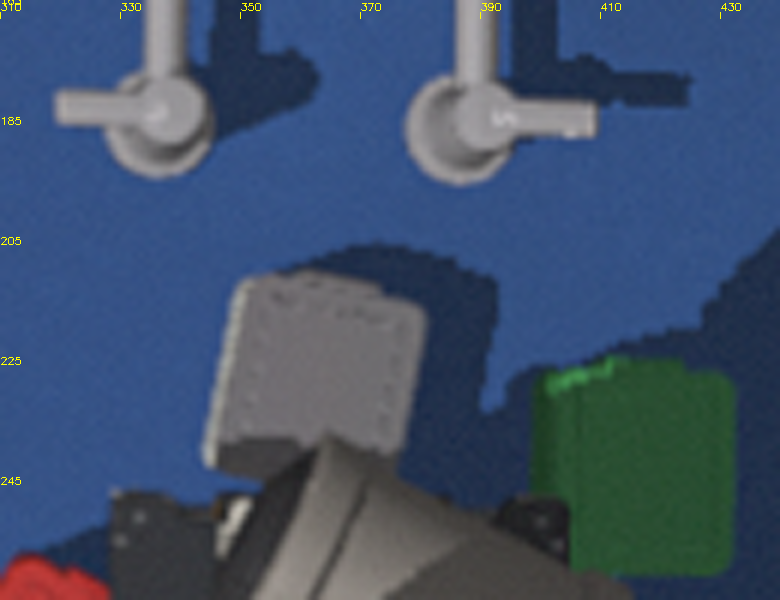

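Request:
{"op": "drive_tool", "data": {"deltas": [{"hand":0.2,"tx":0,"ty":-0.15,"tz":0,"wx":0,"wy":0,"wz":0},{"hand":0.2,"tx":0,"ty":-0.15,"tz":0,"wx":0,"wy":0,"wz":0},{"hand":0.2,"tx":0,"ty":-0.08,"tz":0,"wx":0,"wy":0,"wz":0},{"hand":0.2,"tx":0,"ty":-0.08,"tz":0,"wx":0,"wy":0,"wz":0},{"hand":0.2,"tx":0,"ty":-0.08,"tz":0,"wx":0,"wy":0,"wz":0},{"hand":0.2,"tx":0,"ty":-0.08,"tz":0,"wx":0,"wy":0,"wz":0},{"hand":0.2,"tx":0,"ty":-0.08,"tz":0,"wx":0,"wy":0,"wz":0},{"hand":0.2,"tx":0,"ty":-0.08,"tz":0,"wx":0,"wy":0,"wz":0},{"hand":0.2,"tx":0,"ty":-0.08,"tz":0,"wx":0,"wy":0,"wz":0},{"hand":0.2,"tx":0,"ty":0,"tz":0,"wx":0,"wy":0,"wz":0}]}}

```text
time: 6.58
tool_pos: [428.5, -111.0, 46.7]
tcp_rot: [-3.141, -0.0, -1.57]
contact_force: [0.7, -0.6, 1.2]
grip_width: 36.7
```

Run:
```python
from h import *
for n in("top","side"): cv2.imwrite(f"pics/{n}5.png",capture(n)[:,:,::-1])
crop("pics/side5c.png","pics/side5.png",270,90,130,100,6)
crop("pics/top5c.png","pics/top5.png",310,165,130,100,6)
```

```text
(no output)
```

View pics/side5c.png

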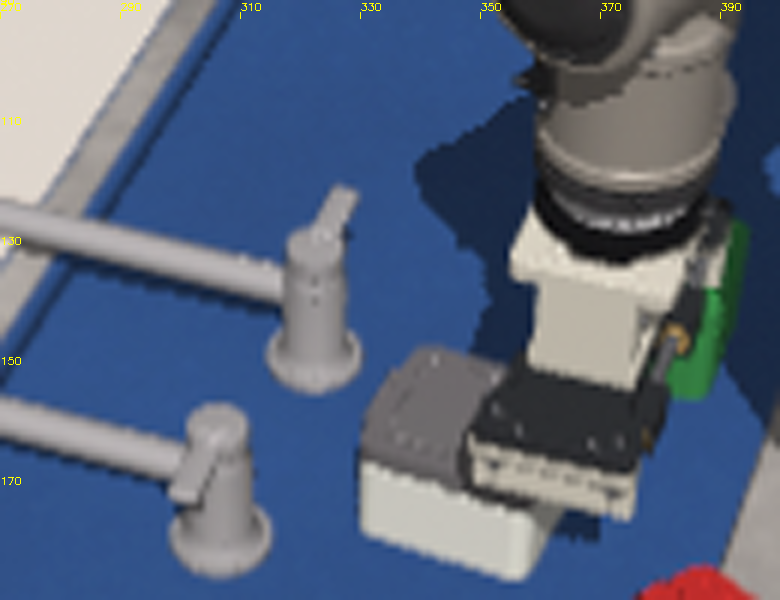

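View pics/top5c.png

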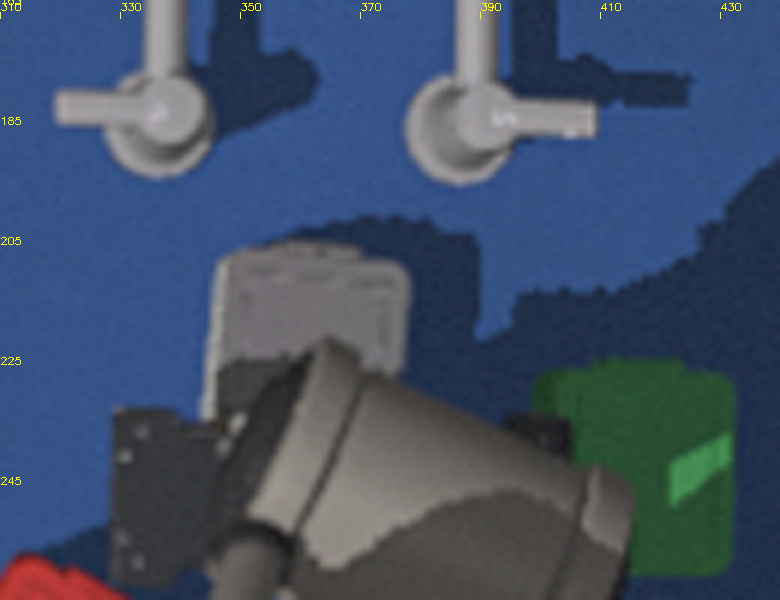

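```bash
cat >> h.py <<'E'
def fitroi(im,n,poly,p0):
    # poly: region in which to compare
    w=np.zeros((400,640),np.uint8);cv2.fillPoly(w,[np.array(poly,np.int32)],1)
    hsv=cv2.cvtColor(im,cv2.COLOR_RGB2HSV); M=((hsv[...,1]<70)&(hsv[...,2]>40)).astype(float)
    sc=np.array([1,1,.02]);f=lambda v:(np.abs(render(n,v*sc)-M)*w).sum()
    r=minimize(f,np.array(p0)/sc,method='Nelder-Mead',options=dict(initial_simplex=np.array(p0)/sc+np.array([[0,0,0],[6,0,0],[0,6,0],[0,0,4]]),xatol=.05,fatol=.3,maxiter=200))
    return (r.x*sc).round(3),round(r.fun,1)
def ld(f): return cv2.imread(f)[:,:,::-1].copy()
E
python3 - <<'E'
from h import *
print(fitroi(ld("pics/top5.png"),"top",[(338,200),(385,200),(385,226),(372,224),(363,220),(350,224),(344,231),(338,231)],(485,-108,-.03)))
print(fitroi(ld("pics/side5.png"),"side",[(325,145),(351,145),(351,152),(346,165),(348,174),(364,180),(364,190),(325,190)],(485,-108,-.03)))
E
```

```text
(array([ 4.88789e+02, -1.04351e+02, -9.90000e-02]), np.float64(25.5))
(array([ 4.84954e+02, -1.03536e+02, -9.60000e-02]), np.float64(66.7))
```

The side and top fits agree: the tub is flush on the right finger only, at about (487,-104), yaw -0.10. I'll back off slightly, centre behind it, turn the hand to match and push along that heading.

Request:
{"op": "drive_tool", "data": {"deltas": [{"hand":0.2,"tx":0,"ty":0.2,"tz":0,"wx":0,"wy":0,"wz":0},{"hand":0.2,"tx":-0.14,"ty":0,"tz":0,"wx":0,"wy":0,"wz":0.57},{"hand":0.2,"tx":-0.14,"ty":0,"tz":0,"wx":0,"wy":0,"wz":0.57},{"hand":0.2,"tx":0,"ty":-0.1,"tz":0,"wx":0,"wy":0,"wz":0},{"hand":0.2,"tx":0,"ty":-0.1,"tz":0,"wx":0,"wy":0,"wz":0},{"hand":0.2,"tx":0,"ty":-0.08,"tz":0,"wx":0,"wy":0,"wz":0},{"hand":0.2,"tx":0,"ty":-0.08,"tz":0,"wx":0,"wy":0,"wz":0},{"hand":0.2,"tx":0,"ty":-0.08,"tz":0,"wx":0,"wy":0,"wz":0},{"hand":0.2,"tx":0,"ty":-0.08,"tz":0,"wx":0,"wy":0,"wz":0},{"hand":0.2,"tx":0,"ty":-0.08,"tz":0,"wx":0,"wy":0,"wz":0},{"hand":0.2,"tx":0,"ty":-0.08,"tz":0,"wx":0,"wy":0,"wz":0},{"hand":0.2,"tx":0,"ty":0,"tz":0,"wx":0,"wy":0,"wz":0}]}}

```text
time: 7.68
tool_pos: [447.9, -102.6, 46.7]
tcp_rot: [-3.14, -0.0, -1.669]
contact_force: [-0.5, 0.9, 0.3]
grip_width: 36.6
```

Run:
```python
from h import *
for n in("top","side"): cv2.imwrite(f"pics/{n}6.png",capture(n)[:,:,::-1])
crop("pics/side6c.png","pics/side6.png",270,90,130,100,6)
crop("pics/top6c.png","pics/top6.png",310,165,130,100,6)
```

View pics/side6c.png

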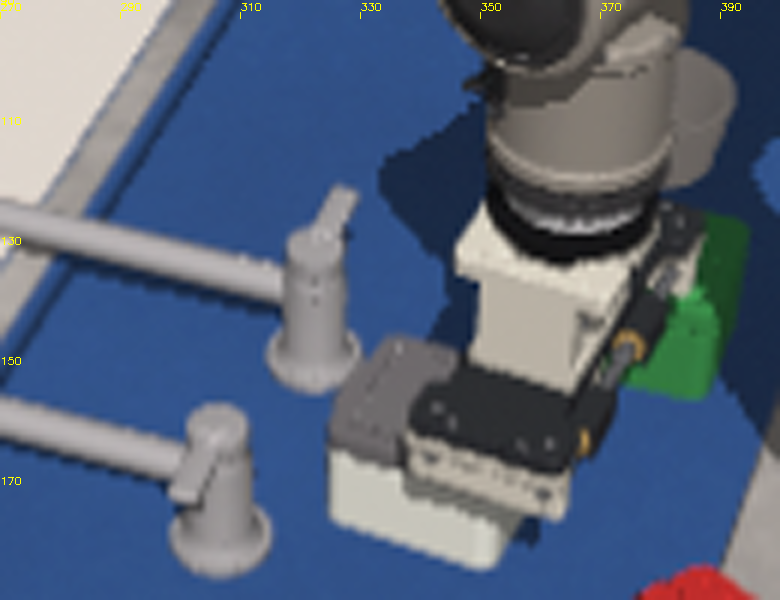

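View pics/top6c.png

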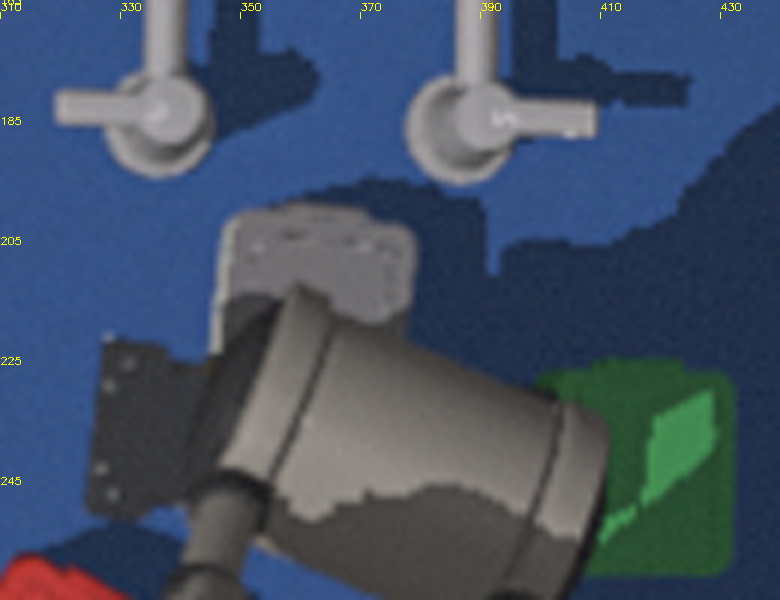

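Run:
```python
from h import *
print(fitroi(ld("pics/top6.png"),"top",[(338,198),(390,193),(388,217),(378,218),(372,217),(359,211),(352,211),(345,224),(338,222)],(507,-106,-.09)))
print(fitroi(ld("pics/side6.png"),"side",[(320,145),(345,145),(338,155),(334,164),(335,173),(350,179),(353,190),(320,190)],(505,-106,-.09)))
```

```text
(array([ 5.05717e+02, -1.06216e+02, -9.60000e-02]), np.float64(40.6))
(array([ 5.01634e+02, -1.06214e+02, -7.00000e-02]), np.float64(110.9))
```

Request:
{"op": "drive_tool", "data": {"deltas": [{"hand":0.2,"tx":0,"ty":-0.1,"tz":0,"wx":0,"wy":0,"wz":0},{"hand":0.2,"tx":0,"ty":-0.1,"tz":0,"wx":0,"wy":0,"wz":0},{"hand":0.2,"tx":0,"ty":-0.1,"tz":0,"wx":0,"wy":0,"wz":0},{"hand":0.2,"tx":0.01,"ty":-0.1,"tz":0,"wx":0,"wy":0,"wz":-0.115},{"hand":0.2,"tx":0.01,"ty":-0.1,"tz":0,"wx":0,"wy":0,"wz":-0.115},{"hand":0.2,"tx":0.012,"ty":-0.1,"tz":0,"wx":0,"wy":0,"wz":-0.115},{"hand":0.2,"tx":0.013,"ty":-0.1,"tz":0,"wx":0,"wy":0,"wz":-0.115},{"hand":0.2,"tx":0,"ty":0,"tz":0,"wx":0,"wy":0,"wz":0}]}}

```text
time: 8.45
tool_pos: [475.9, -107.0, 46.8]
tcp_rot: [-3.14, -0.001, -1.628]
contact_force: [0.1, -0.6, -0.8]
grip_width: 36.7
```

Run:
```python
from h import *
for n in("top","side"): cv2.imwrite(f"pics/{n}7.png",capture(n)[:,:,::-1])
crop("pics/side7c.png","pics/side7.png",270,90,130,100,6)
crop("pics/top7c.png","pics/top7.png",310,165,130,100,6)
```

```text
(no output)
```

View pics/side7c.png

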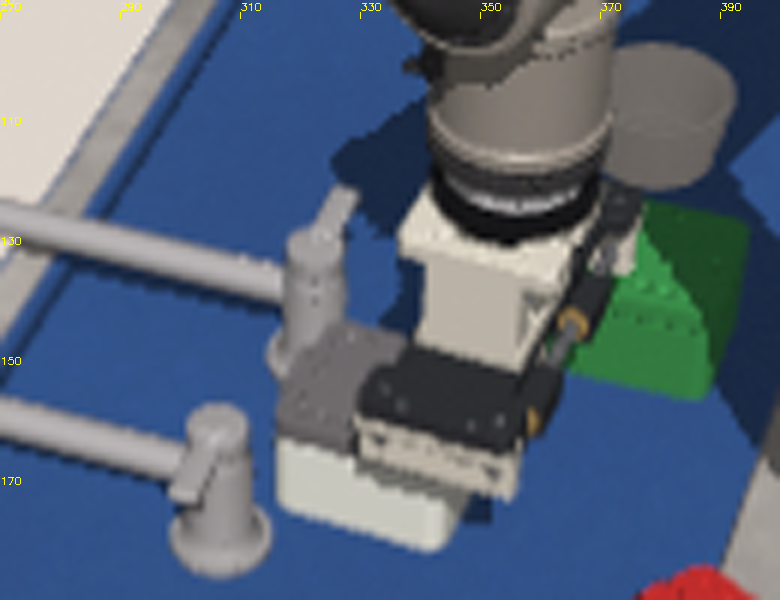

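View pics/top7c.png

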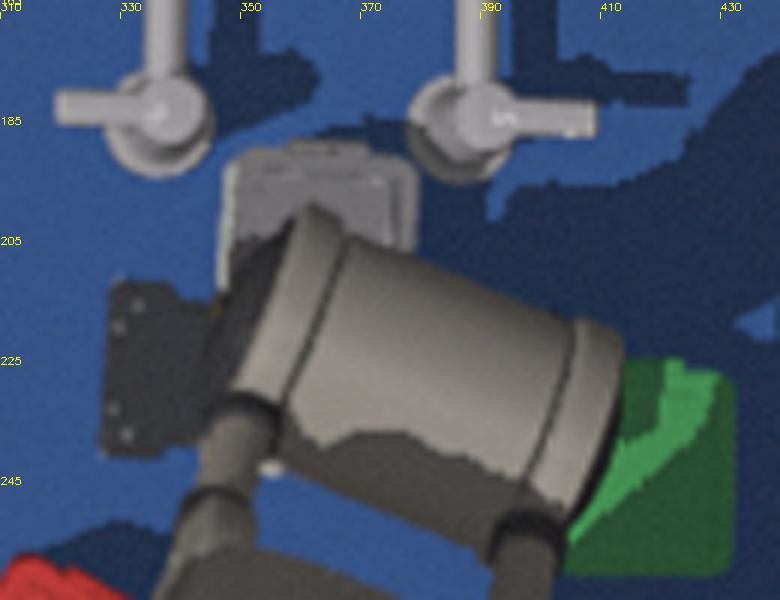

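Run:
```python
from h import *
P=[(344,187),(377,187),(377,191),(388,200),(388,206),(380,206),(375,203),(361,197),(353,205),(346,212),(344,212)]
w=[]
for p0 in((531,-108,-.05),(535,-106,-.0)): print(fitroi(ld("pics/top7.png"),"top",P,p0))
print(fitroi(ld("pics/side7.png"),"side",[(312,160),(318,150),(327,147),(335,146),(330,154),(328,164),(330,168),(341,172),(341,185),(312,180)],(530,-108,-.05)))
```

```text
(array([ 5.33148e+02, -1.09077e+02, -1.40000e-02]), np.float64(27.2))
(array([ 5.34079e+02, -1.09954e+02,  1.80000e-02]), np.float64(31.2))
(array([ 5.30690e+02, -1.08312e+02, -4.10000e-02]), np.float64(29.9))
```

Request:
{"op": "drive_tool", "data": {"deltas": [{"hand":0.2,"tx":0.008,"ty":-0.1,"tz":0,"wx":0,"wy":0,"wz":-0.13},{"hand":0.2,"tx":0.009,"ty":-0.1,"tz":0,"wx":0,"wy":0,"wz":-0.13},{"hand":0.2,"tx":0.01,"ty":-0.1,"tz":0,"wx":0,"wy":0,"wz":-0.13},{"hand":0.2,"tx":0.012,"ty":-0.1,"tz":0,"wx":0,"wy":0,"wz":-0.13},{"hand":0.2,"tx":0.013,"ty":-0.1,"tz":0,"wx":0,"wy":0,"wz":-0.13},{"hand":0.2,"tx":0,"ty":-0.1,"tz":0,"wx":0,"wy":0,"wz":0},{"hand":0.2,"tx":0,"ty":0,"tz":0,"wx":0,"wy":0,"wz":0}]}}

```text
time: 9.13
tool_pos: [499.8, -109.6, 46.8]
tcp_rot: [-3.14, -0.0, -1.572]
contact_force: [0.5, -0.4, 0.4]
grip_width: 37.0
```

Run:
```python
from h import *
for n in("top","side"): cv2.imwrite(f"pics/{n}8.png",capture(n)[:,:,::-1])
crop("pics/side8c.png","pics/side8.png",260,90,130,100,6)
crop("pics/top8c.png","pics/top8.png",310,145,130,100,6)
```

```text
(no output)
```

View pics/side8c.png

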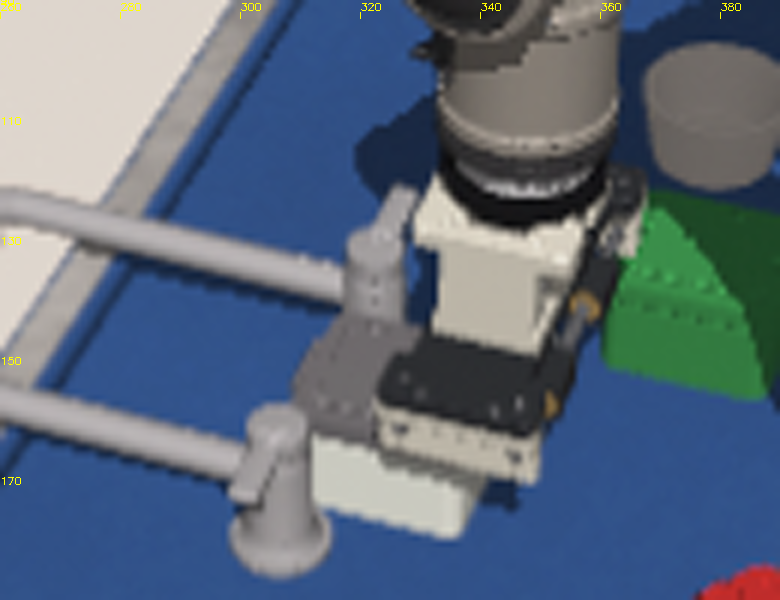

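View pics/top8c.png

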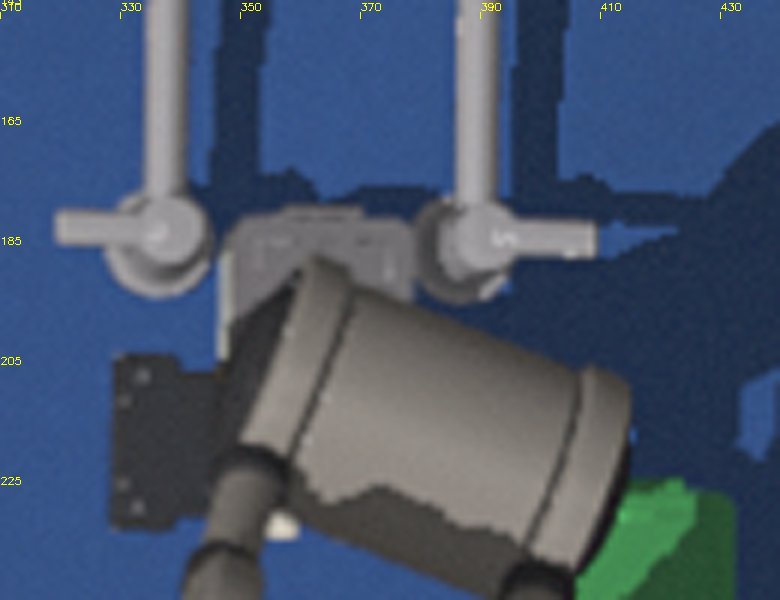

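Request:
{"op": "drive_tool", "data": {"deltas": [{"hand":0.2,"tx":0,"ty":-0.08,"tz":0,"wx":0,"wy":0,"wz":0},{"hand":0.2,"tx":0,"ty":-0.08,"tz":0,"wx":0,"wy":0,"wz":0},{"hand":0.2,"tx":0,"ty":-0.08,"tz":0,"wx":0,"wy":0,"wz":0},{"hand":0.2,"tx":0,"ty":-0.08,"tz":0,"wx":0,"wy":0,"wz":0},{"hand":0.2,"tx":0,"ty":-0.08,"tz":0,"wx":0,"wy":0,"wz":0}]}}

```text
time: 9.65
tool_pos: [514.8, -109.4, 46.7]
tcp_rot: [3.141, -0.0, -1.572]
contact_force: [-2.1, -0.2, 1.6]
grip_width: 37.0
```

Run:
```python
from h import *
for n in("top","side"): cv2.imwrite(f"pics/{n}9.png",capture(n)[:,:,::-1])
crop("pics/side9c.png","pics/side9.png",260,90,130,100,6)
crop("pics/top9c.png","pics/top9.png",310,145,130,100,6)
```

```text
(no output)
```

View pics/side9c.png

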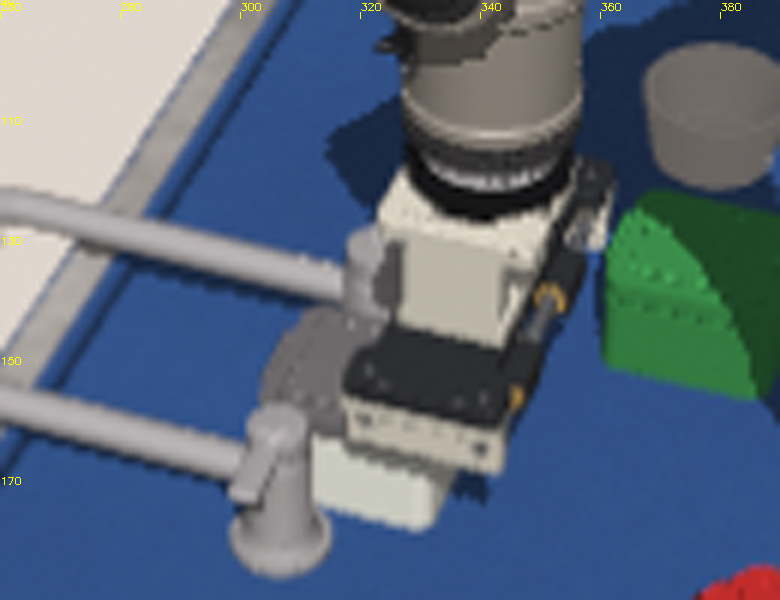

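View pics/top9c.png

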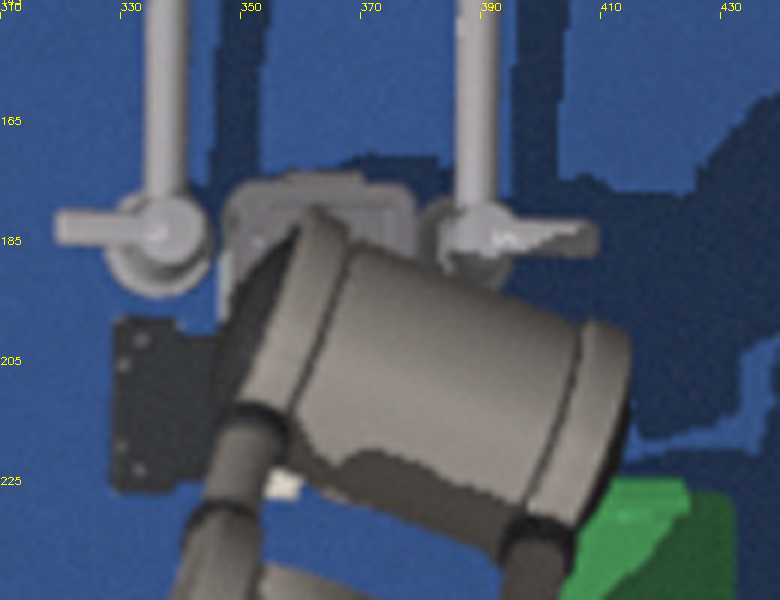

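The tub is entering the gap straight, with blue lip visible between it and the left flange at (346,193). Forces are tiny, so I'll go on.

Request:
{"op": "drive_tool", "data": {"deltas": [{"hand":0.2,"tx":0,"ty":-0.08,"tz":0,"wx":0,"wy":0,"wz":0},{"hand":0.2,"tx":0,"ty":-0.08,"tz":0,"wx":0,"wy":0,"wz":0},{"hand":0.2,"tx":0,"ty":-0.08,"tz":0,"wx":0,"wy":0,"wz":0},{"hand":0.2,"tx":0,"ty":-0.08,"tz":0,"wx":0,"wy":0,"wz":0},{"hand":0.2,"tx":0,"ty":-0.08,"tz":0,"wx":0,"wy":0,"wz":0}]}}

```text
time: 10.17
tool_pos: [530.9, -109.5, 46.7]
tcp_rot: [3.141, -0.0, -1.572]
contact_force: [-2.9, -0.2, 0.3]
grip_width: 36.6
```

Request:
{"op": "drive_tool", "data": {"deltas": [{"hand":0.2,"tx":0,"ty":-0.08,"tz":0,"wx":0,"wy":0,"wz":0},{"hand":0.2,"tx":0,"ty":-0.08,"tz":0,"wx":0,"wy":0,"wz":0},{"hand":0.2,"tx":0,"ty":-0.08,"tz":0,"wx":0,"wy":0,"wz":0},{"hand":0.2,"tx":0,"ty":-0.08,"tz":0,"wx":0,"wy":0,"wz":0},{"hand":0.2,"tx":0,"ty":-0.08,"tz":0,"wx":0,"wy":0,"wz":0}]}}

```text
time: 10.58
tool_pos: [546.9, -109.5, 46.7]
tcp_rot: [-3.142, -0.0, -1.572]
contact_force: [-2.2, 0.3, -0.1]
grip_width: 36.6
```

Request:
{"op": "drive_tool", "data": {"deltas": [{"hand":0.2,"tx":0,"ty":-0.08,"tz":0,"wx":0,"wy":0,"wz":0},{"hand":0.2,"tx":0,"ty":-0.08,"tz":0,"wx":0,"wy":0,"wz":0},{"hand":0.2,"tx":0,"ty":-0.08,"tz":0,"wx":0,"wy":0,"wz":0},{"hand":0.2,"tx":0,"ty":-0.08,"tz":0,"wx":0,"wy":0,"wz":0},{"hand":0.2,"tx":0,"ty":-0.08,"tz":0,"wx":0,"wy":0,"wz":0}]}}

```text
time: 11.0
tool_pos: [562.9, -109.5, 46.7]
tcp_rot: [3.142, -0.0, -1.572]
contact_force: [-1.4, -0.3, 0.2]
grip_width: 36.6
```

Run:
```python
from h import *
for n in("top","side"): cv2.imwrite(f"pics/{n}10.png",capture(n)[:,:,::-1])
crop("pics/side10c.png","pics/side10.png",240,80,130,100,6)
crop("pics/top10c.png","pics/top10.png",310,115,130,100,6)
```

```text
(no output)
```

View pics/side10c.png

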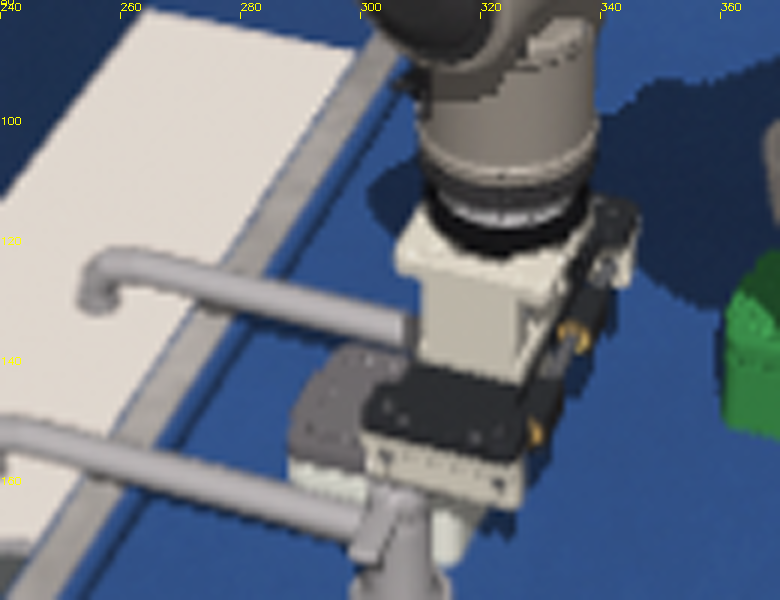

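View pics/top10c.png

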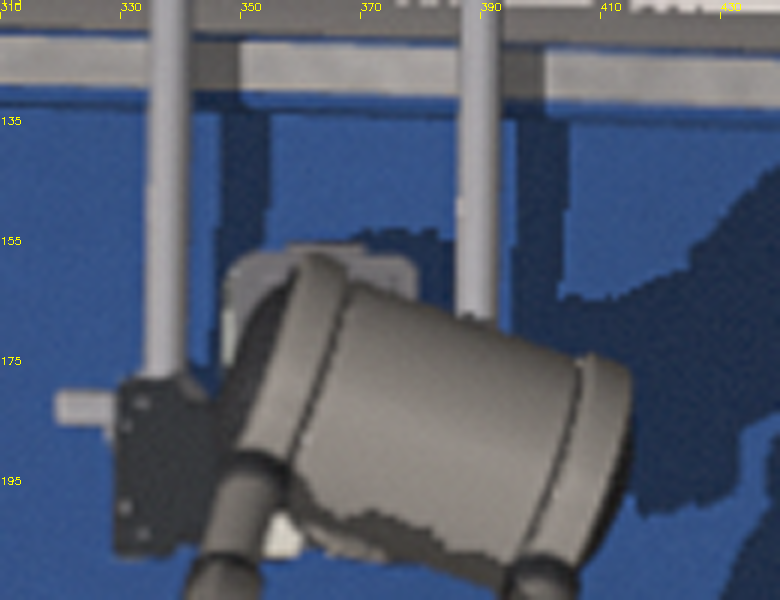

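The tub has passed the gap at about x=620 and is straight, midway between the spouts. I'll drive on to just short of the rim.

Request:
{"op": "drive_tool", "data": {"deltas": [{"hand":0.2,"tx":0,"ty":-0.09,"tz":0,"wx":0,"wy":0,"wz":0},{"hand":0.2,"tx":0,"ty":-0.09,"tz":0,"wx":0,"wy":0,"wz":0},{"hand":0.2,"tx":0,"ty":-0.09,"tz":0,"wx":0,"wy":0,"wz":0},{"hand":0.2,"tx":0,"ty":-0.09,"tz":0,"wx":0,"wy":0,"wz":0},{"hand":0.2,"tx":0,"ty":-0.09,"tz":0,"wx":0,"wy":0,"wz":0},{"hand":0.2,"tx":0,"ty":-0.09,"tz":0,"wx":0,"wy":0,"wz":0},{"hand":0.2,"tx":0,"ty":-0.09,"tz":0,"wx":0,"wy":0,"wz":0},{"hand":0.2,"tx":0,"ty":-0.09,"tz":0,"wx":0,"wy":0,"wz":0},{"hand":0.2,"tx":0,"ty":-0.09,"tz":0,"wx":0,"wy":0,"wz":0},{"hand":0.2,"tx":0,"ty":-0.09,"tz":0,"wx":0,"wy":0,"wz":0},{"hand":0.2,"tx":0,"ty":-0.09,"tz":0,"wx":0,"wy":0,"wz":0},{"hand":0.2,"tx":0,"ty":-0.09,"tz":0,"wx":0,"wy":0,"wz":0},{"hand":0.2,"tx":0,"ty":-0.09,"tz":0,"wx":0,"wy":0,"wz":0},{"hand":0.2,"tx":0,"ty":-0.09,"tz":0,"wx":0,"wy":0,"wz":0},{"hand":0.2,"tx":0,"ty":-0.09,"tz":0,"wx":0,"wy":0,"wz":0},{"hand":0.2,"tx":0,"ty":-0.09,"tz":0,"wx":0,"wy":0,"wz":0}]}}

```text
time: 12.43
tool_pos: [620.6, -109.6, 46.7]
tcp_rot: [-3.142, -0.0, -1.572]
contact_force: [-2.7, 0.2, 1.7]
grip_width: 36.9
```

Run:
```python
from h import *
for n in("top","side"): cv2.imwrite(f"pics/{n}11.png",capture(n)[:,:,::-1])
crop("pics/side11c.png","pics/side11.png",240,80,130,100,6)
crop("pics/top11c.png","pics/top11.png",310,95,130,100,6)
```

```text
(no output)
```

View pics/side11c.png

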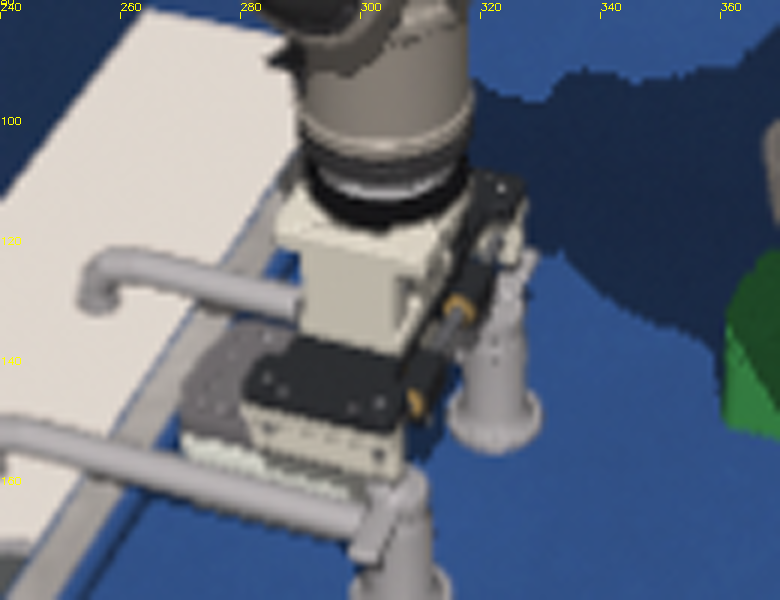

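View pics/top11c.png

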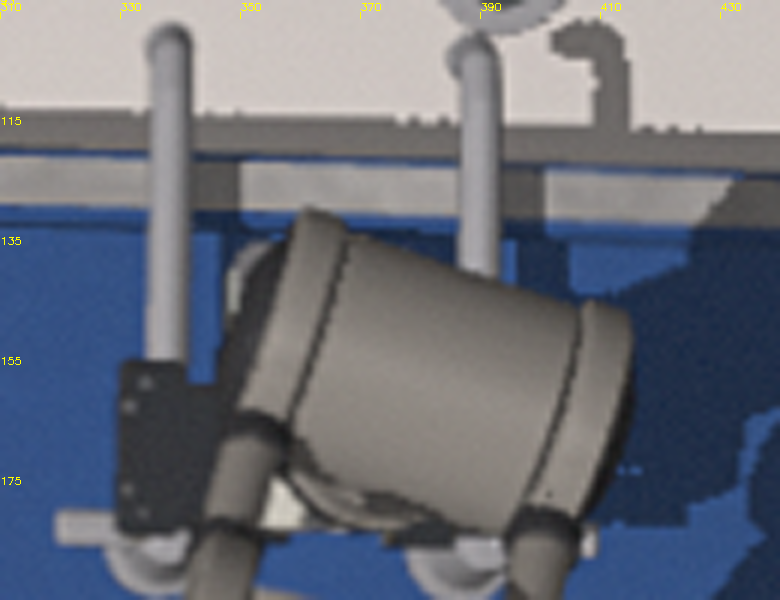

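Still straight, about 15-18 mm to the rim. I'll creep with small steps now and watch the force.

Request:
{"op": "drive_tool", "data": {"deltas": [{"hand":0.2,"tx":0,"ty":-0.06,"tz":0,"wx":0,"wy":0,"wz":0},{"hand":0.2,"tx":0,"ty":-0.06,"tz":0,"wx":0,"wy":0,"wz":0},{"hand":0.2,"tx":0,"ty":-0.06,"tz":0,"wx":0,"wy":0,"wz":0},{"hand":0.2,"tx":0,"ty":-0.06,"tz":0,"wx":0,"wy":0,"wz":0},{"hand":0.2,"tx":0,"ty":-0.05,"tz":0,"wx":0,"wy":0,"wz":0}]}}

```text
time: 12.95
tool_pos: [632.0, -109.6, 46.6]
tcp_rot: [3.142, -0.0, -1.572]
contact_force: [-2.0, -0.6, 0.3]
grip_width: 37.3
```

Request:
{"op": "drive_tool", "data": {"deltas": [{"hand":0.2,"tx":0,"ty":-0.04,"tz":0,"wx":0,"wy":0,"wz":0},{"hand":0.2,"tx":0,"ty":-0.04,"tz":0,"wx":0,"wy":0,"wz":0}]}}

```text
time: 13.12
tool_pos: [634.1, -109.6, 46.6]
tcp_rot: [3.139, 0.0, -1.572]
contact_force: [-10.1, -0.3, 6.4]
grip_width: 36.7
```

Request:
{"op": "drive_tool", "data": {"deltas": [{"hand":0.2,"tx":0,"ty":-0.03,"tz":0,"wx":0,"wy":0,"wz":0},{"hand":0.2,"tx":0,"ty":-0.03,"tz":0,"wx":0,"wy":0,"wz":0}]}}

```text
time: 13.28
tool_pos: [634.1, -109.6, 46.6]
tcp_rot: [3.133, 0.001, -1.572]
contact_force: [-18.6, -1.3, 12.1]
grip_width: 37.0
```

Contact with the rim at 18 N, with a vertical component that suggests the tub's rear wants to lift. I'll ease off immediately.

Request:
{"op": "drive_tool", "data": {"deltas": [{"hand":0.2,"tx":0,"ty":0.06,"tz":0,"wx":0,"wy":0,"wz":0},{"hand":0.2,"tx":0,"ty":0.06,"tz":0,"wx":0,"wy":0,"wz":0},{"hand":0.2,"tx":0,"ty":0.1,"tz":0,"wx":0,"wy":0,"wz":0},{"hand":0.2,"tx":0,"ty":0.2,"tz":0,"wx":0,"wy":0,"wz":0},{"hand":0.2,"tx":0,"ty":0.3,"tz":0,"wx":0,"wy":0,"wz":0},{"hand":0.2,"tx":0,"ty":0,"tz":0,"wx":0,"wy":0,"wz":0}]}}

```text
time: 13.78
tool_pos: [607.2, -109.4, 46.6]
tcp_rot: [3.141, 0.0, -1.572]
contact_force: [0.6, -0.4, 1.0]
grip_width: 36.8
```

Run:
```python
from h import *
for n in("top","side"): cv2.imwrite(f"pics/{n}12.png",capture(n)[:,:,::-1])
crop("pics/side12c.png","pics/side12.png",240,80,130,100,6)
```

```text
(no output)
```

View pics/side12c.png

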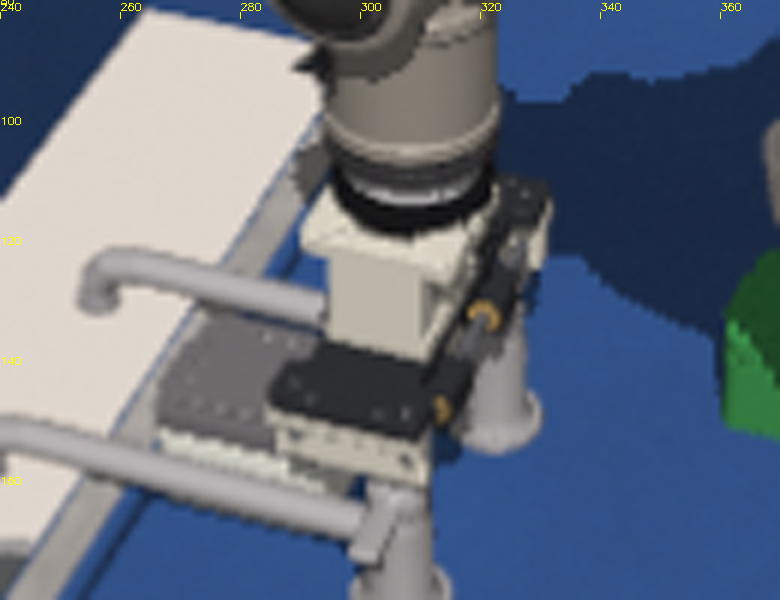

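Request:
{"op": "drive_tool", "data": {"deltas": [{"hand":0.2,"tx":0,"ty":0.3,"tz":0,"wx":0,"wy":0,"wz":0},{"hand":0.2,"tx":0,"ty":0,"tz":-0.8,"wx":0,"wy":0,"wz":0},{"hand":0.2,"tx":0,"ty":0,"tz":-0.9,"wx":0,"wy":0,"wz":0},{"hand":0.2,"tx":0,"ty":0,"tz":-0.9,"wx":0,"wy":0,"wz":0},{"hand":0.2,"tx":0,"ty":0.9,"tz":0,"wx":0,"wy":0,"wz":0},{"hand":0.2,"tx":0,"ty":0.9,"tz":0,"wx":0,"wy":0,"wz":0},{"hand":0.2,"tx":0,"ty":0.9,"tz":0,"wx":0,"wy":0,"wz":0},{"hand":0.2,"tx":0,"ty":0.9,"tz":0,"wx":0,"wy":0,"wz":0},{"hand":0.2,"tx":0,"ty":0.9,"tz":0,"wx":0,"wy":0,"wz":0},{"hand":0.2,"tx":0,"ty":0,"tz":0,"wx":0,"wy":0,"wz":0}]}}

```text
time: 14.72
tool_pos: [410.7, -107.8, 150.1]
tcp_rot: [3.136, 0.002, -1.573]
contact_force: [-0.6, 1.0, -0.8]
grip_width: 36.7
```

Run:
```python
from h import *
for n in("top","side"): cv2.imwrite(f"pics/{n}13.png",capture(n)[:,:,::-1])
crop("pics/side13c.png","pics/side13.png",240,90,130,100,6)
crop("pics/top13c.png","pics/top13.png",310,95,130,100,6)
```

```text
(no output)
```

View pics/side13c.png

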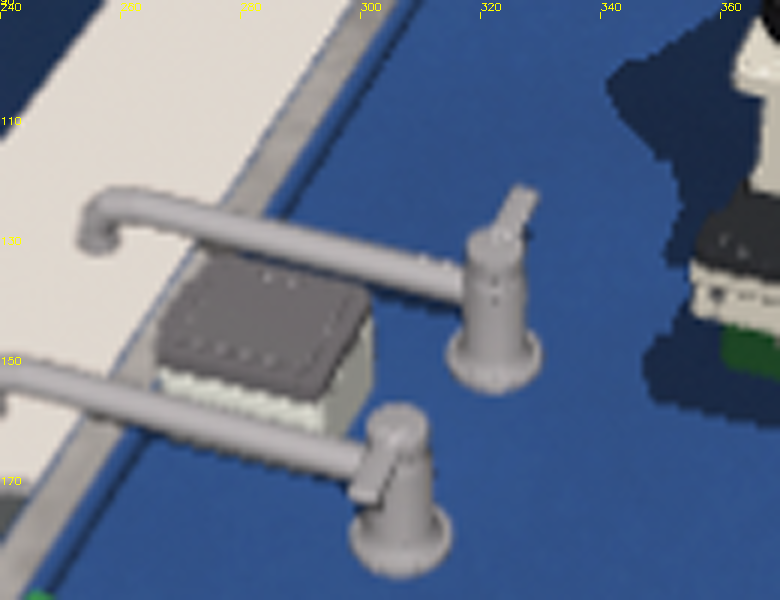

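View pics/top13c.png

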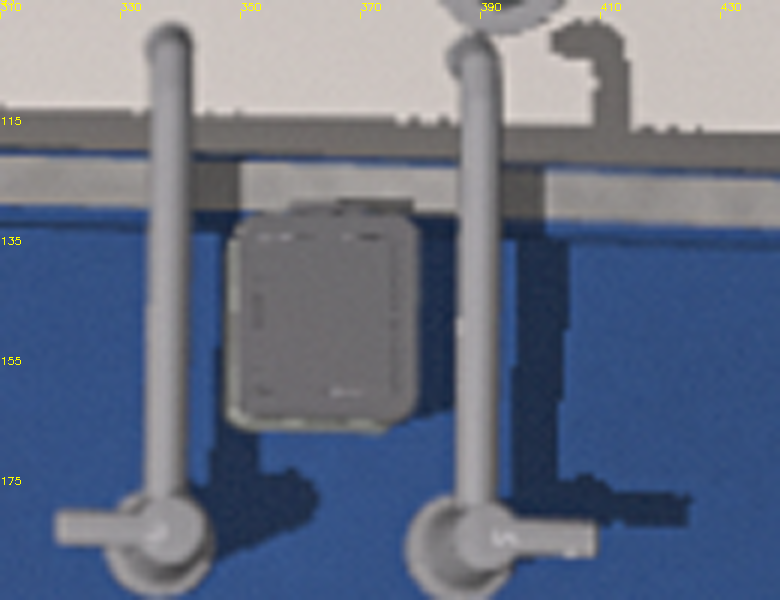

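Run:
```python
from h import *
im=ld("pics/top13.png")
for p0 in((693,-109,0),(688,-109,.05)): print(fitroi(im,"top",[(343,132),(384,134),(384,172),(343,170)],p0))
R=lambda l:[(310+x/6,95+y/6) for x,y in l]
print(back("top",R([(60,228),(445,239),(640,243)]),0))
print("rim top near edge",back("top",R([(60,205),(440,218),(600,222)]),18))
# rear edge of tub lid and base, front lid edge
print("rear base",back("top",R([(300,430)]),0),"front lid",back("top",R([(262,212),(330,216),(400,217)]),60),"rear lid",back("top",R([(255,418),(390,421)]),60))
import numpy as np
crop("pics/top13d.png","pics/top13.png",335,120,60,50,12)
```

```text
(array([ 6.91906e+02, -1.07457e+02,  1.60000e-02]), np.float64(19.4))
(array([ 6.91709e+02, -1.08070e+02,  2.10000e-02]), np.float64(19.4))
[[ 736.00203399    6.41575521    0.        ]
 [ 735.87523745 -170.89172422    0.        ]
 [ 736.96972777 -262.07117486    0.        ]]
rim top near edge [[ 743.24709486    7.1559178    18.        ]
 [ 742.19013218 -165.68170165   18.        ]
 [ 742.75613012 -239.45080653   18.        ]]
rear base [[ 645.7026083 -105.0521622    0.       ]] front lid [[ 734.56101716  -80.36678922   60.        ]
 [ 733.65469743 -110.39419211   60.        ]
 [ 734.14544751 -141.38676266   60.        ]] rear lid [[ 643.44539481  -78.63861094   60.        ]
 [ 643.65110102 -138.00683763   60.        ]]
```

View pics/top13d.png

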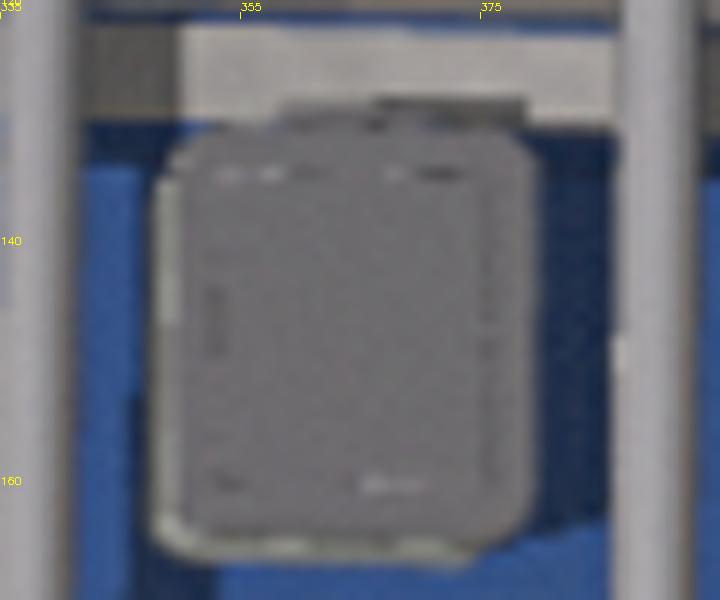

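Run:
```python
from h import *
im=ld("pics/side13.png")
print(fitroi(im,"side",[(276,133),(310,138),(312,140),(303,163),(292,163),(270,155),(264,150),(272,139)],(690,-108,0)))
S=lambda l:[(240+x/6,90+y/6) for x,y in l]
print("rim base side",back("side",S([(290,205),(390,55),(60,575)]),0))
print("rim top near",back("side",S([(265,215),(350,85),(30,570)]),18))
```

```text
(array([ 6.90019e+02, -1.09021e+02,  1.00000e-02]), np.float64(45.3))
rim base side [[ 736.65547299 -258.85808533    0.        ]
 [ 733.30290959 -405.69732917    0.        ]
 [ 736.69099701   37.2909637     0.        ]]
rim top near [[ 737.06228073 -226.35063826   18.        ]
 [ 735.59440831 -348.77191024   18.        ]
 [ 742.46446753   53.91009346   18.        ]]
```

Both cameras put the clasp side within about 2 mm of the rim's face, with yaw about 0.01-0.02. For certainty I'll make one gentle touch lower down and compare where contact starts (rim contact came at TCP x≈634 before).

Request:
{"op": "drive_tool", "data": {"deltas": [{"hand":0.2,"tx":0.01,"ty":-0.8,"tz":0,"wx":0,"wy":0,"wz":0},{"hand":0.2,"tx":0.01,"ty":-0.8,"tz":0,"wx":0,"wy":0,"wz":0},{"hand":0.2,"tx":0,"ty":-0.8,"tz":0,"wx":0,"wy":0,"wz":0},{"hand":0.2,"tx":0,"ty":-0.8,"tz":0,"wx":0,"wy":0,"wz":0},{"hand":0.2,"tx":0,"ty":-0.8,"tz":0,"wx":0,"wy":0,"wz":0},{"hand":0.2,"tx":0,"ty":-0.6,"tz":0,"wx":0,"wy":0,"wz":0},{"hand":0.2,"tx":0,"ty":0,"tz":0,"wx":0,"wy":0,"wz":0},{"hand":0.2,"tx":0,"ty":0,"tz":0,"wx":0,"wy":0,"wz":0}]}}

```text
time: 15.48
tool_pos: [602.6, -110.1, 149.9]
tcp_rot: [-3.141, -0.0, -1.571]
contact_force: [-1.4, 0.2, 0.6]
grip_width: 37.0
```

Request:
{"op": "drive_tool", "data": {"deltas": [{"hand":0.2,"tx":0,"ty":0,"tz":0.6,"wx":0,"wy":0,"wz":0},{"hand":0.2,"tx":0,"ty":0,"tz":0.6,"wx":0,"wy":0,"wz":0},{"hand":0.2,"tx":0,"ty":0,"tz":0.6,"wx":0,"wy":0,"wz":0},{"hand":0.2,"tx":0,"ty":0,"tz":0.6,"wx":0,"wy":0,"wz":0},{"hand":0.2,"tx":0,"ty":0,"tz":0.35,"wx":0,"wy":0,"wz":0},{"hand":0.2,"tx":0,"ty":0,"tz":0,"wx":0,"wy":0,"wz":0},{"hand":0.2,"tx":0,"ty":0,"tz":0,"wx":0,"wy":0,"wz":0}]}}

```text
time: 16.07
tool_pos: [600.2, -110.3, 40.5]
tcp_rot: [3.14, 0.0, -1.572]
contact_force: [0.6, 0.4, 0.1]
grip_width: 36.8
```

Request:
{"op": "drive_tool", "data": {"deltas": [{"hand":0.2,"tx":0,"ty":-0.15,"tz":0,"wx":0,"wy":0,"wz":0},{"hand":0.2,"tx":0,"ty":-0.15,"tz":0,"wx":0,"wy":0,"wz":0},{"hand":0.2,"tx":0,"ty":-0.15,"tz":0,"wx":0,"wy":0,"wz":0},{"hand":0.2,"tx":0,"ty":-0.1,"tz":0,"wx":0,"wy":0,"wz":0},{"hand":0.2,"tx":0,"ty":-0.05,"tz":0,"wx":0,"wy":0,"wz":0},{"hand":0.2,"tx":0,"ty":0,"tz":0,"wx":0,"wy":0,"wz":0}]}}

```text
time: 16.57
tool_pos: [625.3, -110.4, 40.9]
tcp_rot: [-3.141, -0.0, -1.572]
contact_force: [-0.2, -0.7, 0.1]
grip_width: 36.8
```

Request:
{"op": "drive_tool", "data": {"deltas": [{"hand":0.2,"tx":0,"ty":-0.05,"tz":0,"wx":0,"wy":0,"wz":0},{"hand":0.2,"tx":0,"ty":-0.05,"tz":0,"wx":0,"wy":0,"wz":0},{"hand":0.2,"tx":0,"ty":-0.04,"tz":0,"wx":0,"wy":0,"wz":0}]}}

```text
time: 16.82
tool_pos: [630.3, -110.4, 40.7]
tcp_rot: [3.141, -0.0, -1.572]
contact_force: [0.2, 0.3, -0.4]
grip_width: 36.5
```

Request:
{"op": "drive_tool", "data": {"deltas": [{"hand":0.2,"tx":0,"ty":-0.03,"tz":0,"wx":0,"wy":0,"wz":0}]}}

```text
time: 16.9
tool_pos: [631.5, -110.4, 40.7]
tcp_rot: [3.142, -0.0, -1.572]
contact_force: [0.2, 0.5, -0.3]
grip_width: 36.8
```

Request:
{"op": "drive_tool", "data": {"deltas": [{"hand":0.2,"tx":0,"ty":-0.03,"tz":0,"wx":0,"wy":0,"wz":0}]}}

```text
time: 16.98
tool_pos: [632.7, -110.4, 40.7]
tcp_rot: [3.141, -0.0, -1.572]
contact_force: [-0.8, 0.0, 0.1]
grip_width: 36.8
```

Request:
{"op": "drive_tool", "data": {"deltas": [{"hand":0.2,"tx":0,"ty":-0.03,"tz":0,"wx":0,"wy":0,"wz":0}]}}

```text
time: 17.07
tool_pos: [633.9, -110.4, 40.7]
tcp_rot: [3.142, -0.0, -1.572]
contact_force: [-0.1, 0.4, 0.0]
grip_width: 36.8
```

Request:
{"op": "drive_tool", "data": {"deltas": [{"hand":0.2,"tx":0,"ty":-0.02,"tz":0,"wx":0,"wy":0,"wz":0}]}}

```text
time: 17.15
tool_pos: [634.1, -110.4, 40.6]
tcp_rot: [3.14, 0.0, -1.572]
contact_force: [-4.8, -1.1, 3.6]
grip_width: 36.9
```

Contact starts abruptly at 634.1 with no sliding beforehand, so the tub was already against the rim. I'll back out.

Request:
{"op": "drive_tool", "data": {"deltas": [{"hand":0.2,"tx":0,"ty":0.05,"tz":0,"wx":0,"wy":0,"wz":0},{"hand":0.2,"tx":0,"ty":0.1,"tz":0,"wx":0,"wy":0,"wz":0},{"hand":0.2,"tx":0,"ty":0.3,"tz":0,"wx":0,"wy":0,"wz":0},{"hand":0.2,"tx":0,"ty":0.3,"tz":0,"wx":0,"wy":0,"wz":0},{"hand":0.2,"tx":0,"ty":0.2,"tz":0,"wx":0,"wy":0,"wz":0},{"hand":0.2,"tx":0,"ty":0,"tz":-0.8,"wx":0,"wy":0,"wz":0},{"hand":0.2,"tx":0,"ty":0,"tz":-0.9,"wx":0,"wy":0,"wz":0},{"hand":0.2,"tx":0,"ty":0,"tz":-0.9,"wx":0,"wy":0,"wz":0},{"hand":0.2,"tx":0,"ty":0.9,"tz":0,"wx":0,"wy":0,"wz":0},{"hand":0.2,"tx":0,"ty":0.9,"tz":0,"wx":0,"wy":0,"wz":0},{"hand":0.2,"tx":0,"ty":0.9,"tz":0,"wx":0,"wy":0,"wz":0},{"hand":0.2,"tx":0,"ty":0.9,"tz":0,"wx":0,"wy":0,"wz":0},{"hand":0.2,"tx":0,"ty":0.9,"tz":0,"wx":0,"wy":0,"wz":0},{"hand":0.2,"tx":0,"ty":0,"tz":0,"wx":0,"wy":0,"wz":0},{"hand":0.2,"tx":0,"ty":0,"tz":0,"wx":0,"wy":0,"wz":0}]}}

```text
time: 18.4
tool_pos: [415.3, -110.0, 145.1]
tcp_rot: [-3.141, -0.0, -1.574]
contact_force: [0.6, -0.5, 0.3]
grip_width: 36.6
```

Run:
```python
from h import *
for n in("top","side"): cv2.imwrite(f"pics/{n}14.png",capture(n)[:,:,::-1])
im=ld("pics/top14.png")
print(fitroi(im,"top",[(343,132),(384,134),(384,172),(343,170)],(693,-109,0)))
a=cv2.absdiff(cv2.imread("pics/top0.png"),cv2.imread("pics/top14.png")).max(2)
print([(n,int((a[y0:y1,x0:x1]>60).sum())) for n,x0,y0,x1,y1 in(("mat",180,130,300,250),("ram",450,210,492,252))])
```

```text
(array([ 6.91906e+02, -1.07457e+02,  1.60000e-02]), np.float64(19.4))
[('mat', 0), ('ram', 499)]
```

View pics/top14.png

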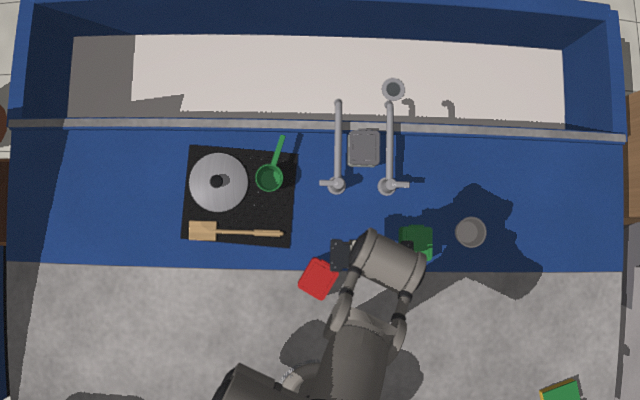

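View pics/side14.png

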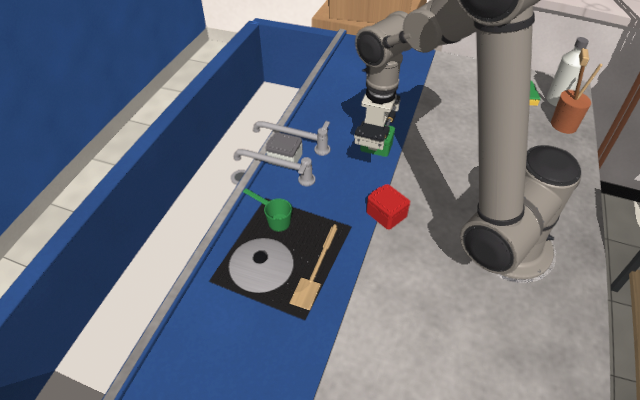

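The tub stands at top view (364,148) against the rim, between the spouts, and didn't move on the second touch. The ramekin at (471,232) is in place; the picture difference there is only the arm's shadow. The mat items show no change. I'm handing in.

```bash
python3 -c "
from plant import *
print(close_job())"
```

```text
the job is handed in; nothing more can be done
None
```

I pushed the grey-lidded tub clasp first through the gap and up against the sink rim, then backed the arm clear and handed the job in at about 18.5 s. It reported no verdict. I first nudged the tub sideways with closed fingers to line it up with the gap. I then pushed it from behind with spread fingertips, and it was never gripped or picked up.

**Last checks:**
- **Position:** the tub's centre is about (692, -107.5) mm with yaw about 0.02 rad, within about 3 mm of the gap's middle line.
- **Rim contact:** both cameras put the clasp side within about 2 mm of the rim face. A second gentle touch met firm resistance at the same place as the first contact (TCP x 634 mm), and the tub did not move.
- **Other items:** the pot lid, cup and spatula show no change in the pictures. The picture difference around the ramekin was large, but to the eye it stands where it was under the arm's shadow; I did not measure its position.

**Disagreements:**
- **Cameras:** they differ by about 2 mm on the gap and tub positions, and the rim's upper edge read 5–6 mm further out than its base. I relied on the contact check instead.
- **First rim contact:** it reached about 19 N along x with 12 N upward, a sign the tub's rear wanted to lift. I eased off at once, and the tub looks upright in the later pictures.

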